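Change over the purge jig on the welding bench

ROBOT

A 6-joint arm with a two-finger parallel gripper is mounted at the origin on the work surface. World frame = base frame: x ahead of the robot, y to its left, z up, the work surface at z = 0. Lengths are in m, angles in rad, forces in N, time in s.
With the tool pointing down it reaches from about 0.35 to 0.975 m from the base axis. Payload 4.9 kg.
Tool frame: the origin (TCP) lies at the very end of the fingers, on their centre line; the grasp point (between the pads) lies 19 mm behind it (grasp_offset is the distance from the TCP to the grasp point, in m); x points along the fingers, y is the direction in which the jaws open and shut, and the axes are right-handed (so a half turn about x gives the same grasp; the last joint's range is limited). The gripper opens to 85 mm and grips with 20 to 120 N. Pads are 22 mm wide; open, the fingers measure 114 mm over their backs; the gripper's body (76 mm by 85 mm) begins 54 mm behind the grasp point. The pads swing forward as they close: fully open they stand 13 mm farther back than shut.
Start: joints at [1.124, 0.053, 1.613, -0, 1.476, -0.119], TCP at [0.201, 0.592, 0.203] pointing down, gripper open.
Joint ranges: [-3.01, 3.01], [-1.01, 2.22], [0.06, 2.58], [-1.02, 4.17], [0.09, 2.62], [-3.14, 3.14]. Speed limits (rad/s): [2.57, 2.57, 3.14, 3.14, 3.14, 3.14].

INTERFACE

Orientations are given as a rotation vector (axis times angle).
In Python, from station import get_obs, get_image, camera_model, finish_job, grasp_offset gives the robot as it stands.
- The arm moves only by the shell command python3 -m crank 'ROWS' [OPENING] [FORCE]. ROWS is JSON, a list that holds one entry, the list of rows, each a list of 4 numbers: the shift along the world's x, y, z in m, then the turn about the world's z in degrees. In form: [[[dx, dy, dz, turn], ...]]. A call has 1 to 5 rows; each row is the pose to reach, as a shift and turn from the pose commanded when the call began; what a row does not reach only later rows make up. A row lasts 1/12 s, in which the tool goes at most 41.7 mm and 7.16 degrees, less where a joint would pass 70% of its speed; a pose out of reach is approached as far as the arm can. A call with a gripper value outside its range is refused whole. OPENING is the opening, from 0 (shut) to 1 (fully open), set as the call begins (- or left out, the last holds). The fingers move at their own pace and stop on an object; FORCE is the grip in N (left out, the last holds). Time passes only in rows, so rows that repeat a pose let the fingers close. It gives the time, the measured TCP pose, the force and the opening at its end, in the units of the state.
- get_obs(): the state, without advancing time (a new reading comes with each control period).
- get_image(name): name is "scene" or "top" or "wrist"; returns (picture, depth): 384x512x3 uint8, red, green, blue; 384x512 float32, m along the optical axis (not along the pixel's ray), 0 where there is no reading.
- camera_model(name): a dict with "fx", "fy", "cx", "cy" (pixels), "xyz" and "attitude" of the camera in the world. Camera axes: x right, y down, z forward; pixel columns grow to the right and rows downward; lengths in m; the calibration is good to about 2 mm. A picture is of the moment at which its call begins: read the wrist's pose just before it. camera_model takes no time and is no camera call; for the wrist camera it gives the pose at the moment of the call.
- finish_job(): hands the job in, once; it reports no verdict.
The state is a dict: "t": time; "q": joint angles; "dq": joint speeds; "effort": joint torques, N m; "tool_pos": TCP position; "tool_rot": TCP orientation; "contact_force": force on the tool from outside, world axes, zero at the start; "wrist_torque": the same for the moment, N m; "opening": finger opening in m.
Only numpy, scipy, OpenCV 4.12 (cv2) and the standard library are available. Lean on these libraries where they do the work, as an engineer would, in place of code of your own. Each camera call takes 0.05 s, during which the arm holds its last target.

TASK

Change over the purge jig. First, with the finished pieces still in the jig, shut off the purge gas: press the sprung knob down, turn it anticlockwise all the way to its stop and let it spring up. With the gas off, stand every finished (bead-welded) tee piece on the firebrick to cool and seat every unwelded tee piece from the tray flat and square, fully down, in a pocket of the jig; only then press the knob and turn it clockwise until the gauge needle stands at the brass setting hand, let it spring up, and leave the other tools where they lie.

Things in the scene. Friction and masses are not known exactly. Their poses are not given: they have to be found in the camera images.
- welded0: Finished steel tee piece, 0.47 kg: base 80 x 60 x 8 mm, upright web 60 long x 10 thick x 35 mm high along its middle (43 mm tall in all). Origin: centre of underside; x along the web (and the 80 mm side), z up. A half turn is the same. Thick brownish rippled weld beads, 10 mm wide, along both feet of the web. Starts seated in pocket 0 of the jig; None if absent.
- welded1: Finished steel tee piece, 0.47 kg: base 80 x 60 x 8 mm, upright web 60 long x 10 thick x 35 mm high along its middle (43 mm tall in all). Origin: centre of underside; x along the web (and the 80 mm side), z up. A half turn is the same. Thick brownish rippled weld beads, 10 mm wide, along both feet of the web. Starts seated in pocket 1 of the jig; None if absent.
- welded2: Finished steel tee piece, 0.47 kg: base 80 x 60 x 8 mm, upright web 60 long x 10 thick x 35 mm high along its middle (43 mm tall in all). Origin: centre of underside; x along the web (and the 80 mm side), z up. A half turn is the same. Thick brownish rippled weld beads, 10 mm wide, along both feet of the web. Starts seated in pocket 2 of the jig; None if absent.
- blank0: Unwelded steel tee piece, 0.47 kg: base 80 x 60 x 8 mm, upright web 60 long x 10 thick x 35 mm high along its middle (43 mm tall in all). Origin: centre of underside; x along the web (and the 80 mm side), z up. A half turn is the same. No beads, only four tack dots. Starts in the shallow grey tray (fixed, 300 x 150 mm, floor 3 mm thick, rim 12 mm high) web roughly across the tray; None if absent.
- blank1: Unwelded steel tee piece, 0.47 kg: base 80 x 60 x 8 mm, upright web 60 long x 10 thick x 35 mm high along its middle (43 mm tall in all). Origin: centre of underside; x along the web (and the 80 mm side), z up. A half turn is the same. No beads, only four tack dots. Starts in the shallow grey tray (fixed, 300 x 150 mm, floor 3 mm thick, rim 12 mm high) web roughly across the tray; None if absent.
- blank2: Unwelded steel tee piece, 0.47 kg: base 80 x 60 x 8 mm, upright web 60 long x 10 thick x 35 mm high along its middle (43 mm tall in all). Origin: centre of underside; x along the web (and the 80 mm side), z up. A half turn is the same. No beads, only four tack dots. Starts in the shallow grey tray (fixed, 300 x 150 mm, floor 3 mm thick, rim 12 mm high) web roughly across the tray; None if absent.
- pocket0 (a point): Purge jig: fixed aluminium plate 124 (x) x 264 (y) x 26 mm high with three pockets in a row along its y, 80 mm apart. This is the centre of the floor of pocket 0 (the -y end of the row), 20 mm above the bench. Each pocket is 84 (x) x 64 (y) mm and 6 mm deep (2 mm play all round, edges chamfered 1.5 mm), dark slots in its floor. Axes as the jig; a seated tee piece's web lies along x.
- pocket1 (a point): Purge jig: fixed aluminium plate 124 (x) x 264 (y) x 26 mm high with three pockets in a row along its y, 80 mm apart. This is the centre of the floor of pocket 1 (the middle of the row), 20 mm above the bench. Each pocket is 84 (x) x 64 (y) mm and 6 mm deep (2 mm play all round, edges chamfered 1.5 mm), dark slots in its floor. Axes as the jig; a seated tee piece's web lies along x.
- pocket2 (a point): Purge jig: fixed aluminium plate 124 (x) x 264 (y) x 26 mm high with three pockets in a row along its y, 80 mm apart. This is the centre of the floor of pocket 2 (the +y end of the row), 20 mm above the bench. Each pocket is 84 (x) x 64 (y) mm and 6 mm deep (2 mm play all round, edges chamfered 1.5 mm), dark slots in its floor. Axes as the jig; a seated tee piece's web lies along x.
- firebrick: Pale firebrick lying flat, fixed: 114 (x) x 230 (y) x 32 mm high, room for two tee pieces side by side along y. Origin: centre of its underside.
- console: Purge gas console, fixed: blue case 200 (x) x 130 (y) mm, face plate 61 mm above the bench, with the knob at its -x end and the 63 mm round white gauge (top 74 mm above the bench) at its +x end, 100 mm apart. Origin: centre of its underside.
- knob_grip (a point): On the knob's axis at gripping height on its grip bar, 101 mm above the bench with the knob up; moves and turns with the knob, x along the bar. The bar is 46 long x 14 thick, its top 14 mm above this point and its foot 20 mm below, on a round skirt 48 mm across. A white line marks one end: it is the pointer.
- flow_knob (a joint): Turn of the knob in rad: 0 = gas shut (end stop, bar along the console's x with the white line at the -x end), grows clockwise seen from above to 1.92. Teeth lock it while it is up; it turns only while pushed down, freely from 5 mm.
- flow_press (a joint): How far the knob is pushed down, m: 0 = up (sprung), 0.007 = bottom. The spring takes 6 N to start and 11 N at the bottom; let go, the knob springs up and its teeth lock it at the nearest of steps 0.10 rad apart (from 0.00).
- set_hand (a joint): Setting hand of the gauge: short broad brass tab at the dial's edge, fixed in a run. Angle in rad clockwise from the gauge's zero, which points 1.9 rad anticlockwise of the console's +x. The needle's angle, from the same zero, is always twice flow_knob.
- needle_axis (a point): Pivot of the gauge needle (long thin black hand), 70 mm above the bench; x points along the needle.
- set_hand_axis (a point): Setting hand's pivot (the same axis); x points to the tab.
- wire_brush: Bystander: wire brush lying beyond the jig, about 30 mm high. Leave alone.
- chipping_hammer: Bystander: chipping hammer lying beyond the jig, 25 mm high. Leave alone.
- magnet_square: Bystander: red triangular welding magnet lying near the robot, 16 mm high. Leave alone.
- locking_pliers: Bystander: locking pliers lying near the robot, 16 mm high. Leave alone.
- spray_can: Bystander: spray can standing at the left, 64 mm wide, 170 mm high. Leave alone.
- offcut: Bystander: flat aluminium offcut, 130 x 80 x 6 mm, at the left. Leave alone.
- angle_offcut: Bystander: piece of steel angle 120 mm long, 40 mm high, at the right. Leave alone.
Things that resemble listed ones, but are neither listed nor needed, are in the scene too. Leave any blue look-alike of the welded2 alone. What is shaped like the blank0 but green is not meant.

How it is judged:
By the outcome, as a careful person would: the job done as asked, in the order asked, and still so for the second after the job is handed in, with the robot touching nothing.
Of welded0, welded1, welded2 only 1 to 2 are there at a start; the rules pass over those that are not, and their reading is None.
Of blank0, blank1, blank2 only 2 to 3 are there at a start; the rules pass over those that are not, and their reading is None.
At some moment in a run one of blank0, blank1, blank2 may be knocked a few centimetres aside while the robot is not near it.
Once in a run the grip may slacken for a moment while it holds something.
It also fails if it takes over 208 s, if anything falls off the work surface, if the arm or the gripper's body presses on something with over 40 N, if the wrist force passes 120 N, or if a joint passes its speed limit or range.

## Working session

There is one attempt and no reset: what is moved stays moved. The work goes in short steps, Python scripts to look and compute and a shell command to move; the robot and the scene stay as the last step left them, time stands still between calls to the robot, and variables do not carry over. Pictures are saved under pics/ and viewed, and the job is handed in when it is done.

```bash
ls; mkdir -p pics; cat > h.py <<'E'
import numpy as np, cv2
from scipy.spatial.transform import Rotation as R
from station import *
def save(n,name,crop=None,scale=1):
    cm=camera_model(n); im,d=get_image(n)
    np.savez('pics/'+name+'.npz',im=im,d=d,**{k:np.array(v) for k,v in cm.items()})
    if crop: x0,y0,x1,y1=crop; im=im[y0:y1,x0:x1]
    if scale!=1: im=cv2.resize(im,None,fx=scale,fy=scale,interpolation=cv2.INTER_CUBIC)
    cv2.imwrite('pics/'+name+'.png',im[...,::-1])
def crop(name,x0,y0,x1,y1,s,out):
    im=np.load('pics/'+name+'.npz')['im'][y0:y1,x0:x1]
    cv2.imwrite('pics/'+out+'.png',cv2.resize(im,None,fx=s,fy=s,interpolation=cv2.INTER_CUBIC)[...,::-1])
def rot(a):
    a=np.array(a)
    if a.shape==(3,3): return a
    return R.from_rotvec(a).as_matrix() if a.size==3 else R.from_quat(a).as_matrix()
def px(name,u,v,z=None):
    f=np.load('pics/'+name+'.npz'); M=rot(f['attitude'])
    r=np.array([(u-f['cx'])/f['fx'],(v-f['cy'])/f['fy'],1.])
    if z is None: return f['xyz']+M@(r*f['d'][int(round(v)),int(round(u))])
    w=M@r; return f['xyz']+w*(z-f['xyz'][2])/w[2]
def cloud(name):
    f=np.load('pics/'+name+'.npz'); M=rot(f['attitude'])
    v,u=np.mgrid[:384,:512]; d=f['d']
    p=np.stack([(u-f['cx'])/f['fx']*d,(v-f['cy'])/f['fy']*d,d],-1)@M.T+f['xyz']
    p[d==0]=np.nan
    return p
E
python3 - <<'E'
from h import *
print(grasp_offset() if callable(grasp_offset) else grasp_offset); print(get_obs())
for n in('scene','top','wrist'):
    print(n,camera_model(n)); save(n,n+'0')
E
```

```text
pics
0.0187
{'t': 0.0, 'q': array([ 1.12397829e+00,  5.33371113e-02,  1.61428334e+00,  1.46991491e-06,
        1.47600315e+00, -1.18981851e-01]), 'dq': array([ 6.85214230e-04,  2.52861881e-03,  5.84046725e-04, -1.57068922e-03,
       -1.30761671e-03,  7.36277319e-05]), 'effort': array([-1.53764693e-03, -3.93680012e+01, -3.70174456e+01, -2.48967217e-04,
        6.92815811e-03, -1.54498984e-06]), 'tool_pos': array([0.20094083, 0.59110236, 0.20138169]), 'tool_rot': array([ 0.25575642,  1.55601078, -0.25883067]), 'contact_force': array([ 0.1751231 , -0.36146396, -0.22112803]), 'wrist_torque': array([0.04160529, 0.01511638, 0.00128306]), 'opening': 0.08528643449994765}
scene {'fx': 436.76279808169215, 'fy': 436.76279808169215, 'cx': 252.77603905873326, 'cy': 188.60739401356068, 'xyz': array([0.90266959, 0.66143015, 1.35871546]), 'attitude': array([-0.79451004, -2.79291624,  0.77208389])}
top {'fx': 364.84090462110845, 'fy': 364.84090462110845, 'cx': 251.5112313564721, 'cy': 189.827054461889, 'xyz': array([0.28832381, 0.01101322, 1.18897733]), 'attitude': array([-2.10111979,  2.1308379 , -0.21048446])}
wrist {'fx': 287.7676224531151, 'fy': 287.7676224531151, 'cx': 254.861174904073, 'cy': 193.81708584570592, 'xyz': array([0.13166035, 0.61527517, 0.37287544]), 'attitude': array([2.35252793, 1.68533307, 0.24482495])}
```

View pics/scene0.png

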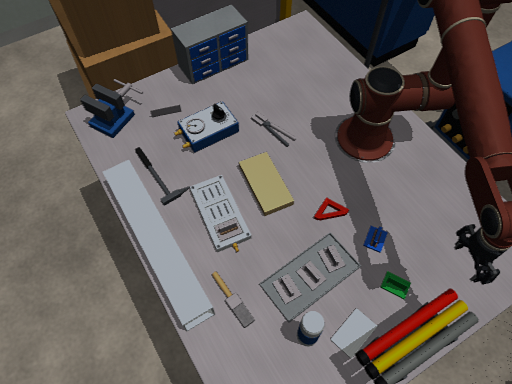

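View pics/top0.png

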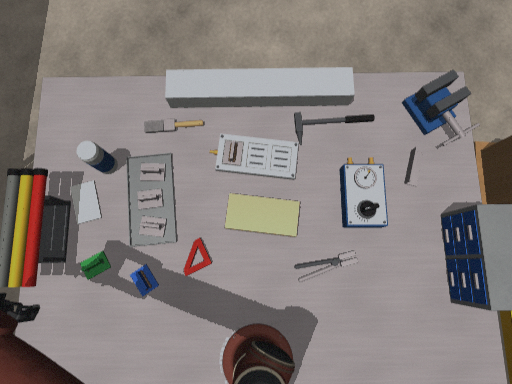

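View pics/wrist0.png

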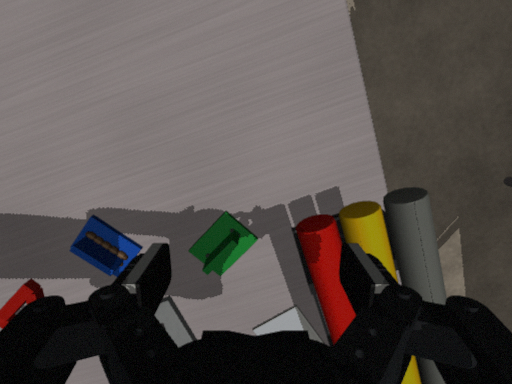

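```bash
python3 - <<'E'
from h import *
crop('top0',320,145,410,240,6,'c1'); crop('top0',110,120,310,260,4,'c2'); crop('scene0',170,90,250,160,8,'c3')
E
```

```text
(no output)
```

View pics/c1.png

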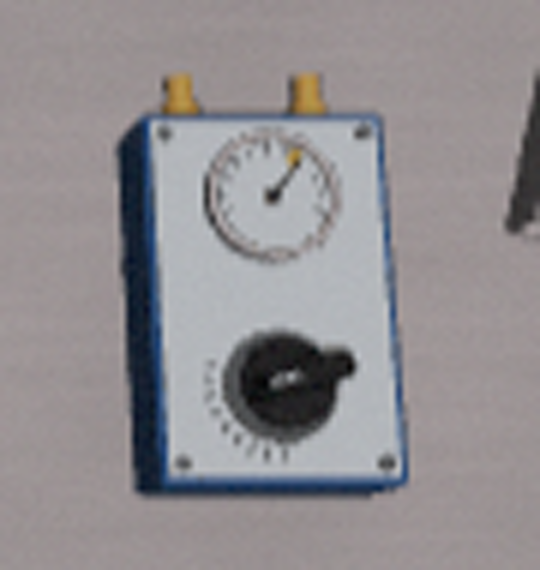

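View pics/c2.png

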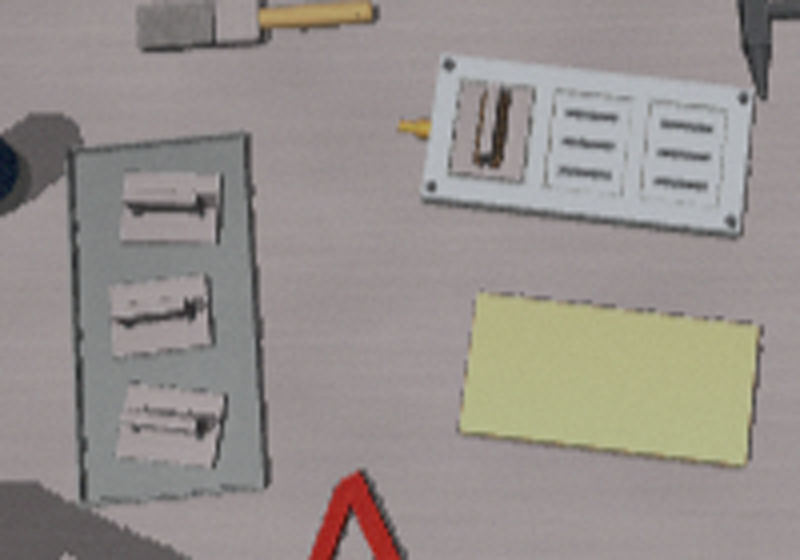

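View pics/c3.png

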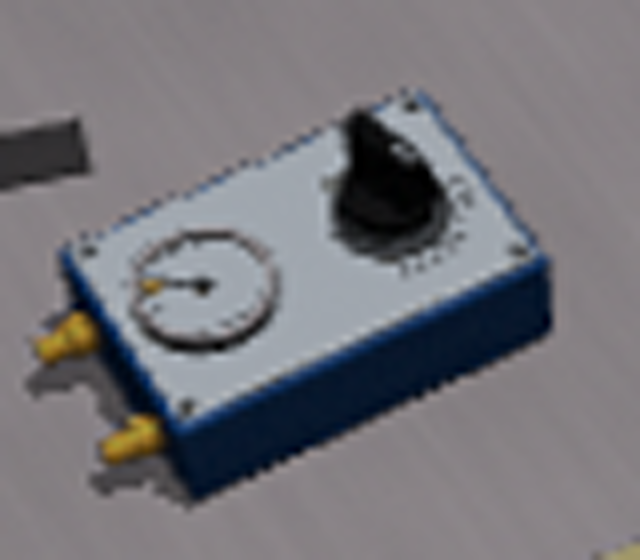

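```bash
python3 - <<'E'
from h import *
np.set_printoptions(precision=4,suppress=True)
print('knob',px('top0',320+290/6,145+378/6,.115), px('top0',320+273/6,145+197/6,.07))
o=get_obs(); T=R.from_rotvec(o['tool_rot']).as_matrix(); print(T)
cm=camera_model('wrist'); C=rot(cm['attitude']); print(C, T.T@(cm['xyz']-o['tool_pos']), T.T@C)
for n,u,v,z in [('jigTL',445,57,.026),('TR',753,92,.026),('BR',738,236,.026),('BL',423,199,.026),('brick',482,292,.032),('',760,323,.032),('',745,464,.032),('',460,432,.032)]:
    print(n,px('top0',110+u/4,120+v/4,z))
for u,v in [(170,190),(155,312),(170,420)]: print('blank',px('top0',110+u/4,120+v/4,.043))
E
```

```text
knob [ 0.4453 -0.3356  0.115 ] [ 0.5478 -0.3486  0.07  ]
[[-0.0007  0.322   0.9467]
 [-0.0015  0.9467 -0.322 ]
 [-1.     -0.0016 -0.0002]]
[[ 0.3219  0.9071  0.2712]
 [ 0.9468 -0.308  -0.0938]
 [-0.0015  0.2869 -0.9579]] [-0.1714  0.0002 -0.0734] [[-0.0001 -0.2872  0.9579]
 [ 1.      0.      0.0001]
 [-0.      0.9579  0.2872]]
jigTL [0.7151 0.1096 0.026 ]
TR [ 0.6806 -0.1475  0.026 ]
BR [ 0.5575 -0.1304  0.026 ]
BL [0.5924 0.1274 0.026 ]
brick [0.5127 0.0787 0.032 ]
 [ 0.4841 -0.1447  0.032 ]
 [ 0.3716 -0.1283  0.032 ]
 [0.3999 0.0964 0.032 ]
blank [0.5985 0.3311 0.043 ]
blank [0.498  0.3391 0.043 ]
blank [0.4115 0.3237 0.043 ]
```

```bash
python3 -m crank '[[[0.12,-0.16,0.05,0],[0.12,-0.16,0.05,0],[0.12,-0.16,0.05,0],[0.12,-0.16,0.05,0],[0.12,-0.16,0.05,0]]]'
```

```text
t: 0.57
tool_pos: [0.3218, 0.4299, 0.2528]
tool_rot: [0.257, 1.555, -0.257]
contact_force: [1.0, 0.3, 0.3]
opening: 0.0856
```

```bash
python3 -m crank '[[[0.08,-0.2,0,5],[0.08,-0.2,0,5],[0.08,-0.2,0,5],[0.08,-0.2,0,5],[0.08,-0.2,0,5]]]'
python3 -m crank '[[[0.04,-0.2,0,5],[0.04,-0.2,0,5],[0.04,-0.2,0,5],[0.04,-0.2,0,5],[0.04,-0.2,0,5]]]'
python3 -m crank '[[[0.01,-0.2,0,0],[0.01,-0.2,0,0],[0.01,-0.2,0,0],[0.01,-0.2,0,0],[0.01,-0.2,0,0]]]'
python3 -m crank '[[[0,-0.17,0,0],[0,-0.17,0,0],[0,-0.17,0,0],[0,-0.17,0,0],[0,-0.17,0,0]]]'
python3 - <<'E'
from h import *
print(get_obs()['q'])
save('wrist','w1')
E
```

```text
t: 0.98
tool_pos: [0.3987, 0.2364, 0.2524]
tool_rot: [0.189, 1.562, -0.188]
contact_force: [0.0, -0.5, 0.7]
opening: 0.085
t: 1.4
tool_pos: [0.4384, 0.0359, 0.2525]
tool_rot: [0.121, 1.567, -0.121]
contact_force: [1.2, -0.0, -0.1]
opening: 0.0854
t: 1.82
tool_pos: [0.448, -0.1645, 0.2523]
tool_rot: [0.121, 1.567, -0.122]
contact_force: [0.9, 0.2, 0.9]
opening: 0.0856
t: 2.23
tool_pos: [0.4473, -0.3372, 0.2514]
tool_rot: [0.124, 1.569, -0.126]
contact_force: [-0.4, 1.0, -0.9]
opening: 0.0852
[-7.77674520e-01 -1.25886799e-01  1.70604833e+00 -2.12725560e-03
  1.56182838e+00 -2.18963680e+00]
```

View pics/w1.png

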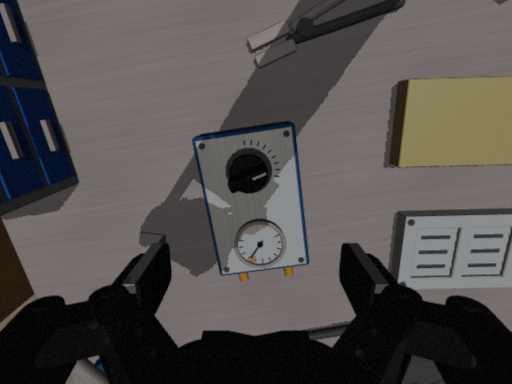

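```bash
python3 - <<'E'
from h import *
crop('w1',190,115,315,285,4,'c4')
E
```

```text
(no output)
```

View pics/c4.png

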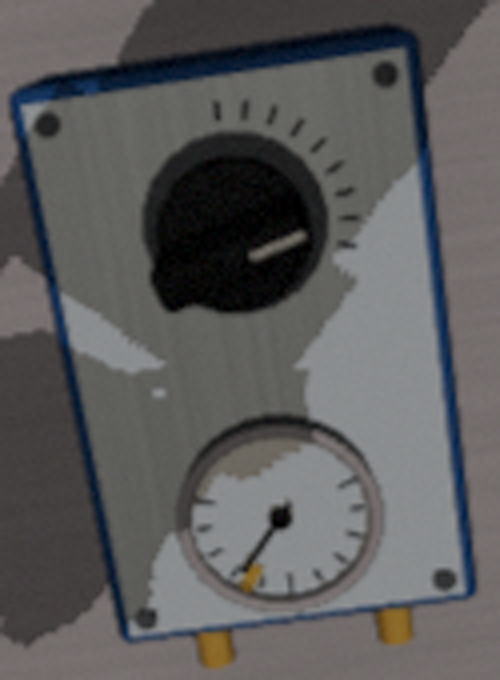

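```bash
python3 -m crank '[[[0.115,-0.012,-0.11,0],[0.115,-0.012,-0.11,0],[0.115,-0.012,-0.11,0],[0.115,-0.012,-0.11,0],[0.115,-0.012,-0.11,0]]]'
python3 - <<'E'
from h import *
save('wrist','w2')
crop('w2',150,0,350,150,4,'c5a')
crop('w2',180,110,320,250,4,'c5b')
E
```

```text
t: 2.7
tool_pos: [0.5635, -0.3397, 0.1337]
tool_rot: [0.124, 1.577, -0.112]
contact_force: [-1.6, 0.3, -1.9]
opening: 0.0851
```

View pics/c5a.png

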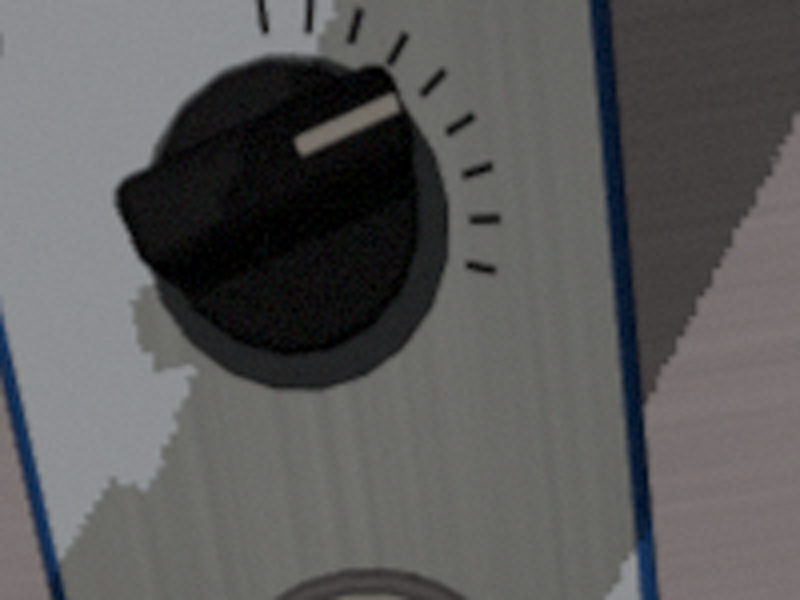

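View pics/c5b.png

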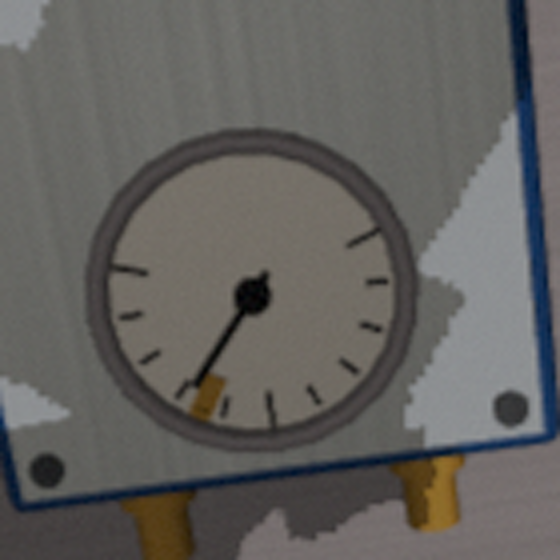

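```bash
python3 - <<'E'
from h import *
np.set_printoptions(precision=4,suppress=True)
g=lambda u,v,z:px('w2',180+u/4,110+v/4,z)
k=lambda u,v,z:px('w2',150+u/4,v/4,z)
ang=lambda a,b:np.degrees(np.arctan2(*(b-a)[[1,0]]))
s1,s2=g(47,470,.061),g(510,408,.061); print('yaw screws',ang(s1,s2)-90)
f=lambda u,v,z:px('w1',190+u/4,115+v/4,z)
a,b,c,d=[f(*p,.061) for p in [(47,125),(385,74),(444,580),(146,618)]]
print(ang(a,b)-90,ang(d,c)-90,ang(a,d),ang(b,c),(a+b+c+d)/4)
yaw=(ang(a,b)-90+ang(d,c)-90+ang(a,d)+ang(b,c))/4
pv=g(252,297,.07); print('pivot',pv)
for n,p in [('needle',(197,383)),('tab',(207,397)),('tabin',(212,378)),('tabout',(202,415))]:
    A=ang(pv,g(*p,.07)); print(n,A,'cw from zero',np.radians(yaw-A)+1.9, (np.radians(yaw-A)+1.9)/2)
A=ang(k(298,148,.115),k(397,100,.115)); print('bar',A,k(298,148,.115),k(397,100,.115),'knob',np.radians((180+yaw-A)%360))
c=k(265,145,.115);print(c)
# bar top outline corners
p=[(118,187),(148,270),(412,185),(385,70)]
E
```

```text
yaw screws -0.6292424764949658
-0.628416561949706 -0.873906719054844 -0.6152909224561114 -0.5812616218500851 [ 0.4987 -0.3463  0.061 ]
pivot [ 0.5503 -0.3472  0.07  ]
needle -40.92062424605104 cw from zero 2.6024235577514747 1.3012117788757374
tab -32.755521968941395 cw from zero 2.459915639253825 1.2299578196269125
tabin -34.75401779932413 cw from zero 2.494795971581382 1.247397985790691
tabout -31.52667755510634 cw from zero 2.4384682582376636 1.2192341291188318
bar 104.76455919914031 [ 0.4483 -0.3402  0.115 ] [ 0.4442 -0.3246  0.115 ] knob 1.301330088850743
[ 0.4472 -0.345   0.115 ]
```

```bash
python3 -m crank '[[[-0.11,-0.005,0.04,-7],[-0.11,-0.005,0.04,-14],[-0.11,-0.005,0.04,-21],[-0.11,-0.005,0.04,-28],[-0.11,-0.005,0.04,-35]]]' 0.45 60
python3 -m crank '[[[0,0,0,-7],[0,0,0,-14],[0,0,0,-21],[0,0,0,-28],[0,0,0,-32]]]'
python3 -m crank '[[[0,0,0,0],[0,0,0,0]]]'
python3 - <<'E'
from h import *
o=get_obs();print(o['tool_pos'],np.degrees(np.arctan2(*R.from_rotvec(o['tool_rot']).as_matrix()[[1,0],1])),R.from_rotvec(o['tool_rot']).as_matrix()[:,0],o['q'])
E
```

```text
t: 3.17
tool_pos: [0.4526, -0.3492, 0.1865]
tool_rot: [0.601, 1.48, -0.605]
contact_force: [0.7, -0.6, -0.7]
opening: 0.0381
t: 3.58
tool_pos: [0.4534, -0.3484, 0.1851]
tool_rot: [1.027, 1.311, -1.028]
contact_force: [-1.0, -0.4, -0.3]
opening: 0.0384
t: 3.75
tool_pos: [0.4535, -0.3486, 0.1845]
tool_rot: [1.022, 1.315, -1.023]
contact_force: [-0.6, -0.2, 0.3]
opening: 0.0382
[ 0.45354689 -0.34857883  0.18445819] 14.337243944687783 [ 0.00181322 -0.00189366 -0.99999656] [-7.85325491e-01 -6.30143078e-02  1.75864904e+00 -5.75435054e-05
  1.44333677e+00 -1.03554889e+00]
```

```bash
python3 -m crank '[[[-0.0035,0.002,-0.04,0.5],[-0.0035,0.002,-0.075,0.5],[-0.0035,0.002,-0.097,0.5],[-0.0035,0.002,-0.097,0.5],[-0.0035,0.002,-0.097,0.5]]]'
python3 - <<'E'
from h import *
save('wrist','w3')
E
```

```text
t: 4.17
tool_pos: [0.4494, -0.346, 0.0851]
tool_rot: [1.018, 1.322, -1.017]
contact_force: [1.0, -0.8, 0.7]
opening: 0.0386
```

View pics/w3.png

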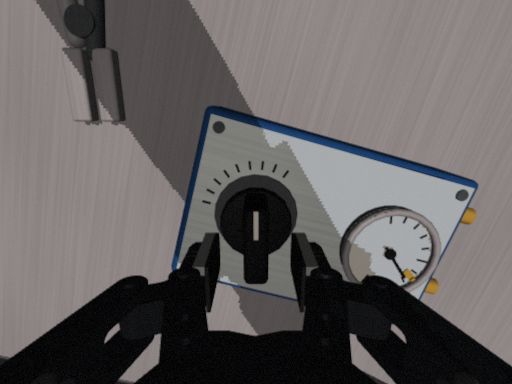

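```bash
python3 -m crank '[[[0,0,0,0],[0,0,0,0],[0,0,0,0],[0,0,0,0],[0,0,0,0]]]' 0 50
python3 -m crank '[[[0,0,-0.003,0],[0,0,-0.006,0],[0,0,-0.0075,0],[0,0,-0.0075,0]]]'
```

```text
t: 4.63
tool_pos: [0.4504, -0.3471, 0.0864]
tool_rot: [1.017, 1.319, -1.018]
contact_force: [0.1, -0.4, 0.0]
opening: 0.0002
t: 4.97
tool_pos: [0.4512, -0.3494, 0.082]
tool_rot: [1.014, 1.315, -1.02]
contact_force: [6.6, 2.4, 6.9]
opening: 0.0001
```

```bash
python3 -m crank '[[[0,0,0.0075,0]]]'
python3 - <<'E'
from h import *
save('wrist','w4')
E
```

```text
t: 5.05
tool_pos: [0.4508, -0.348, 0.0873]
tool_rot: [1.017, 1.317, -1.018]
contact_force: [-0.5, -0.9, -0.2]
opening: -0.0005
```

View pics/w4.png

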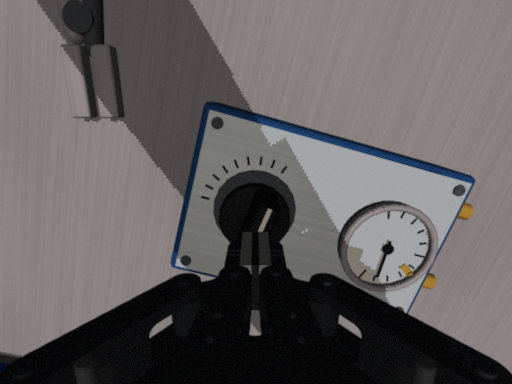

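```bash
python3 - <<'E'
from h import *
o=get_obs();T=R.from_rotvec(o['tool_rot']).as_matrix();print(o['tool_pos'])
def proj(n,p):
    f=np.load('pics/'+n+'.npz'); c=rot(f['attitude']).T@(np.array(p)-f['xyz']); return c[0]/c[2]*f['fx']+f['cx'],c[1]/c[2]*f['fy']+f['cy'],c[2]
for z in (.081,.115): print(proj('w4',(.450,-.3465,z)))
print(proj('w4',o['tool_pos']),proj('w4',(.5503,-.3472,.07)))
P=cloud('w4')
for u,v in [(258,245),(258,280),(256,200),(265,220),(232,170),(388,249)]: print(u,v,P[v,u])
crop('w4',170,130,350,270,4,'c6')
E
```

```text
[ 0.45123724 -0.34806037  0.08837482]
(np.float64(254.40953956777543), np.float64(220.5055039178424), np.float64(0.19082313835816617))
(np.float64(254.3890186548585), np.float64(243.9020888720193), np.float64(0.15828149137693204))
(np.float64(255.65682218991182), np.float64(227.5120878030527), np.float64(0.1842938467849236)) (np.float64(387.73681811517605), np.float64(248.20111569957064), np.float64(0.20903590188151916))
258 245 [ 0.44909032 -0.33630811  0.13617764]
258 280 [ 0.45073719 -0.34329863  0.15384293]
256 200 [ 0.44530547 -0.32502509  0.10448448]
265 220 [ 0.45190639 -0.33135972  0.11509222]
232 170 [ 0.42726025 -0.32165015  0.06081836]
388 249 [ 0.55021193 -0.3474413   0.07082402]
```

View pics/c6.png

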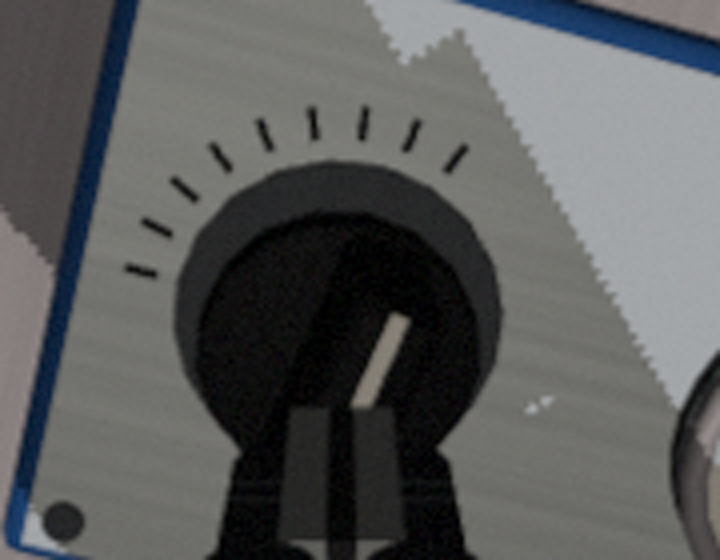

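```bash
python3 - <<'E'
from h import *
im=np.load('pics/w4.npz')['im'][180:290,200:320].astype(float)
im=255*np.clip(im/80,0,1)**.6
cv2.imwrite('pics/c7.png',cv2.resize(im.astype(np.uint8),None,fx=6,fy=5,interpolation=cv2.INTER_CUBIC)[...,::-1])
P=cloud('w4')
np.set_printoptions(precision=0,suppress=True,linewidth=200)
print(np.arange(220,300,5))
for v in range(190,290,5): print(v,P[v,220:300:5,2]*1000)
E
```

```text
[220 225 230 235 240 245 250 255 260 265 270 275 280 285 290 295]
190 [63. 63. 63. 81. 81. 81. 82. 81. 90. 87. 80. 77. 63. 62. 60. 62.]
195 [63. 63. 81. 80. 82. 81. 80. 92. 99. 97. 93. 86. 77. 64. 63. 61.]
200 [ 62.  80.  80.  81.  81.  80.  82. 101. 108. 106.  nan  99.  81.  62.  64.  62.]
205 [ 63.  81.  81.  81.  80.  80.  89. 110. 114. 114. 113. 109.  80.  82.  64.  62.]
210 [ 81.  81.  82.  81.  81.  81.  98. 113. 114. 115. 116. 114.  81.  82.  62.  61.]
215 [ 81.  81.  81.  81.  82.  85. 107. 114. 114. 114. 115. 115.  81.  81.  64.  62.]
220 [ 81.  81.  81.  81.  81.  95. 113. 115. 115. 115. 114. 114.  82.  82.  64.  62.]
225 [ 80.  82.  81.  80.  82. 106. 114. 115. 116. 115. 114.  79.  82.  80.  64.  62.]
230 [ 63.  82.  81.  82.  92. 112. 116. 114. 116. 115. 115.  81.  81.  81.  61.  62.]
235 [ 61.  81.  81.  81. 101. 124. 126. 125. 124. 124.  81.  81.  81.  61.  62.  61.]
240 [ 61.  61.  81.  89. 111. 130. 131. 129. 131. 131.  81.  81.  62.  62.  61.  62.]
245 [ 62.  62. 128. 127. 129. 136. 137. 137. 136. 136. 129. 129. 129.  62.  61.  61.]
250 [ 61.  62. 133. 134. 140.  nan 141. 142. 141. 140. 133. 133. 132.  62.  62.  61.]
255 [ 62.  61. 138. 139. 145. 145. 146. 145. 145. 146. 138. 138. 139.  61.  63.  62.]
260 [ 60. 143. 143. 142. 150. 149. 149. 149. 149. 150. 150. 143. 144.  62.  62.  61.]
265 [ 61. 147. 156. 156. 156. 153. 154. 154. 154. 154. 154. 155. 155. 147.  61.  61.]
270 [159. 159. 162. 163. 162. 160. 155. 153. 153. 160. 161. 162. 161. 158.  62.  61.]
275 [163. 163. 163. 164. 162. 163. 155. 153. 163. 163. 162. 163. 163. 162. 163.  62.]
280 [166. 167. 166. 167. 166. 166. 159. 154. 163. 166. 166. 167. 166. 166. 166. 159.]
285 [169. 170. 169. 169. 170. 169. 162. 154. 164. 169. 169. 169. 170. 170. 170. 169.]
```

View pics/c7.png

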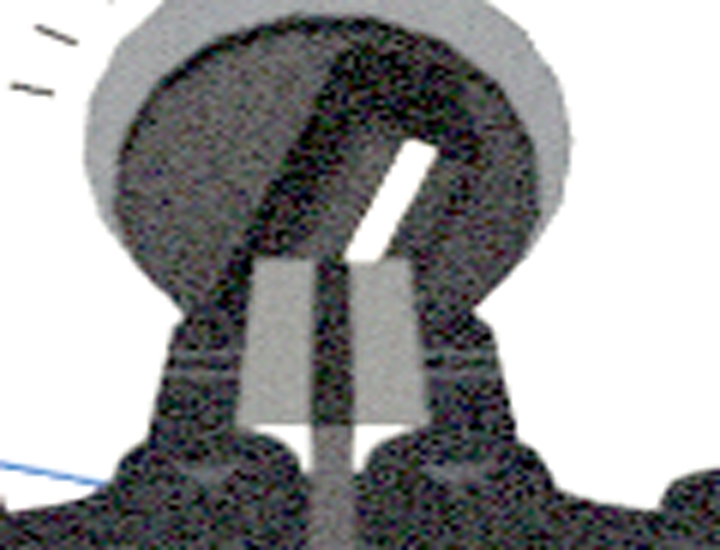

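```bash
python3 - <<'E'
from h import *
for n,z,x in [('wrist0',.2014,0),('w1',.2514,0),('w2',.1337,0),('w3',.0851,0),('w4',.0884,0)]:
    f=np.load('pics/'+n+'.npz'); P=cloud(n); cz=f['xyz'][2]
    print(n,'cam above tcp',cz-z)
    d=f['d']
    for lo,hi in [(160,250),(260,360)]:
        m=np.zeros_like(d,bool); m[200:300,lo:hi]=True; m&=(P[...,2]>z+.002)&(d>0)&(P[...,2]>.12)
        q=P[m][:,2]; print('  lowest finger above tcp',np.sort(q)[:3]-z, len(q))
E
```

```text
wrist0 cam above tcp 0.17147543540385382
  lowest finger above tcp [0.04097039 0.04187173 0.04189247] 501
  lowest finger above tcp [0.04161715 0.04166382 0.04190984] 1065
w1 cam above tcp 0.1715127474855141
  lowest finger above tcp [0.04130219 0.0415865  0.04169042] 504
  lowest finger above tcp [0.04087529 0.04183961 0.04199813] 1067
w2 cam above tcp 0.17212251516683477
  lowest finger above tcp [0.04141371 0.04142685 0.04164756] 502
  lowest finger above tcp [0.041156   0.04191783 0.04206035] 1069
w3 cam above tcp 0.1715350924914284
  lowest finger above tcp [0.03493874 0.03502915 0.03506081] 2657
  lowest finger above tcp [0.03497025 0.03501723 0.03503527] 2830
w4 cam above tcp 0.17011103972463373
  lowest finger above tcp [0.03162755 0.03225345 0.03255669] 3041
  lowest finger above tcp [0.03210247 0.03219822 0.03229878] 3191
```

```bash
python3 -m crank '[[[0,0,0.04,0],[0,0,0.04,0],[0,0,0.04,0],[0,0,0.04,0]]]' 0.45 50
python3 - <<'E'
from h import *
o=get_obs();print(o['tool_pos'],np.degrees(np.arctan2(*R.from_rotvec(o['tool_rot']).as_matrix()[[1,0],1])),o['q'][5])
save('wrist','w5'); crop('w5',180,130,360,270,4,'c8')
E
```

```text
t: 5.43
tool_pos: [0.45, -0.3465, 0.1251]
tool_rot: [1.018, 1.32, -1.018]
contact_force: [-0.0, -0.1, -0.2]
opening: 0.0384
[ 0.44995812 -0.34651573  0.12512671] 14.72100864525105 -1.0442768407813836
```

View pics/c8.png

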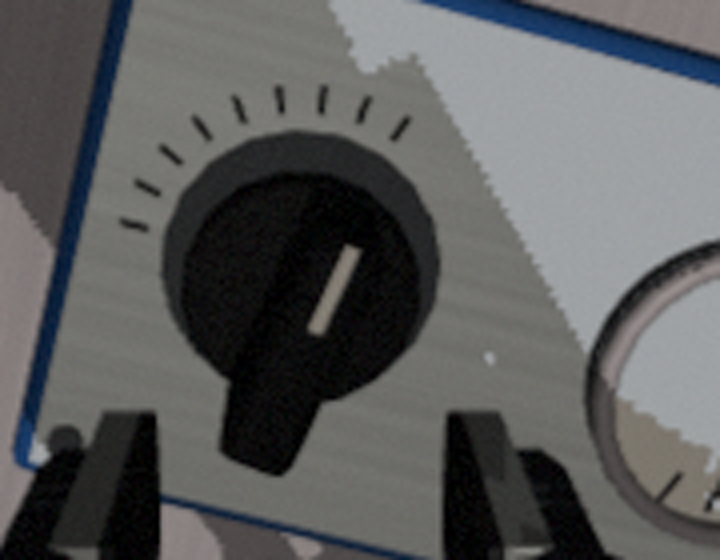

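```bash
python3 - <<'E'
from h import *
g=lambda u,v:px('w5',180+u/4,130+v/4,.115)
a,b=g(318,333),g(352,248); print(a,b); A=np.degrees(np.arctan2(*(b-a)[[1,0]])); print('bar',A,'knob',np.radians(180-.7-A))
d=(b-a)/np.linalg.norm(b-a); print('axis',b-.023*d)
E
```

```text
[ 0.4514763  -0.34053801  0.115     ] [ 0.4530315 -0.3247447  0.115    ]
bar 84.37607175427016 knob 1.656735086814831
axis [ 0.45077754 -0.34763399  0.115     ]
```

```bash
python3 -m crank '[[[0,-0.0005,0,-7],[0,-0.0005,0,-14],[0.0005,-0.0005,-0.02,-20],[0.0005,-0.0005,-0.045,-20],[0.0005,-0.0005,-0.067,-20]]]'
python3 -m crank '[[[0,0,0,0],[0,0,0,0],[0,0,0,0],[0,0,0,0]]]' 0 50
python3 - <<'E'
from h import *
o=get_obs();print(o['tool_pos'],np.degrees(np.arctan2(*R.from_rotvec(o['tool_rot']).as_matrix()[[1,0],1])),o['wrist_torque'])
E
```

```text
t: 5.9
tool_pos: [0.4498, -0.3465, 0.0562]
tool_rot: [1.277, 1.166, -1.277]
contact_force: [-0.4, -0.7, 0.4]
opening: 0.0384
t: 6.23
tool_pos: [0.4498, -0.3463, 0.057]
tool_rot: [1.279, 1.166, -1.278]
contact_force: [2.2, -2.2, -13.1]
opening: 0.013
[ 0.44979707 -0.34628192  0.05699276] -5.353876849709332 [-0.16573439 -0.34517802 -0.56495158]
```

```bash
python3 -m crank '[[[0,0,-0.004,0],[0,0,-0.007,0],[0,0,-0.0085,0],[0,0,-0.0085,0]]]'

```

```text
t: 6.57
tool_pos: [0.4499, -0.3466, 0.0525]
tool_rot: [1.277, 1.168, -1.278]
contact_force: [-6.4, 6.5, 4.5]
opening: 0.0136
```

```bash
python3 -m crank '[[[0,0,-0.003,0],[0,0,-0.004,0],[0,0,-0.004,0],[0,0,-0.004,0]]]'

```

```text
t: 6.9
tool_pos: [0.4499, -0.3467, 0.0497]
tool_rot: [1.276, 1.168, -1.277]
contact_force: [-9.4, 10.0, 12.5]
opening: 0.0134
```

```bash
python3 -m crank '[[[0,0,0,6],[0,0,0,12],[0,0,0,18],[0,0,0,24],[0,0,0,30]]]'
python3 - <<'E'
from h import *
o=get_obs();print(o['tool_pos'],np.degrees(np.arctan2(*R.from_rotvec(o['tool_rot']).as_matrix()[[1,0],1])),o['wrist_torque'])
E
```

```text
t: 7.32
tool_pos: [0.45, -0.3468, 0.0497]
tool_rot: [0.881, 1.388, -0.882]
contact_force: [-9.5, 8.8, 11.9]
opening: 0.0134
[ 0.45000316 -0.34679582  0.04968407] 25.07806368401468 [ 1.30965014  1.5656717  -0.0671705 ]
```

Turning freely. Continue, watching the torque.

```bash
python3 -m crank '[[[0,0,0,6],[0,0,0,12],[0,0,0,18],[0,0,0,24],[0,0,0,30]]]'
python3 -m crank '[[[0,0,0,6],[0,0,0,12],[0,0,0,18],[0,0,0,24],[0,0,0,27]]]'
python3 - <<'E'
from h import *
o=get_obs();print(o['tool_pos'],np.degrees(np.arctan2(*R.from_rotvec(o['tool_rot']).as_matrix()[[1,0],1])),o['wrist_torque'],o['q'])
E
```

```text
t: 7.73
tool_pos: [0.4501, -0.3467, 0.0497]
tool_rot: [0.478, 1.521, -0.477]
contact_force: [-8.2, 8.1, 11.4]
opening: 0.0134
t: 8.15
tool_pos: [0.4501, -0.3467, 0.0497]
tool_rot: [0.11, 1.571, -0.108]
contact_force: [-9.3, 9.2, 12.6]
opening: 0.0133
[ 0.45014128 -0.3466887   0.04969773] 82.04821318313395 [ 1.30899886  1.37934742 -0.38440314] [-7.86950089e-01  6.52375472e-02  1.86775563e+00 -6.01855036e-04
  1.21148294e+00 -2.21875082e+00]
```

```bash
python3 -m crank '[[[0,0,0,3],[0,0,0,6],[0,0,0,8],[0,0,0,8]]]'
python3 - <<'E'
from h import *
o=get_obs();print(o['tool_pos'],np.degrees(np.arctan2(*R.from_rotvec(o['tool_rot']).as_matrix()[[1,0],1])),o['wrist_torque'])
save('wrist','w6')
E
```

```text
t: 8.48
tool_pos: [0.4501, -0.3467, 0.0497]
tool_rot: [0.004, 1.573, -0.001]
contact_force: [-8.7, 9.2, 12.3]
opening: 0.0136
[ 0.45014996 -0.34668252  0.04967489] 89.79910130234673 [ 1.3931473   1.42513269 -0.28200785]
```

View pics/w6.png

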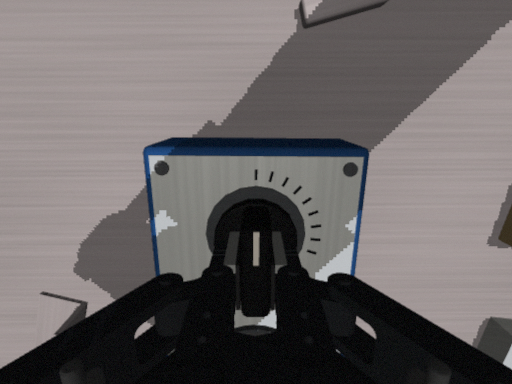

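```bash
python3 -m crank '[[[0,0,0,2],[0,0,0,4],[0,0,0,4]]]'
python3 - <<'E'
from h import *
o=get_obs();print(o['tool_pos'],np.degrees(np.arctan2(*R.from_rotvec(o['tool_rot']).as_matrix()[[1,0],1])),o['wrist_torque'])
E
```

```text
t: 8.78
tool_pos: [0.4506, -0.3466, 0.0497]
tool_rot: [-0.047, 1.571, 0.051]
contact_force: [-7.0, 8.7, 11.1]
opening: 0.013
[ 0.45062452 -0.34660122  0.04974766] 93.59279839965849 [ 1.43150936  1.18327273 -1.38720626]
```

```bash
python3 -m crank '[[[0,0,0.006,-4],[0,0,0.0125,-4],[0,0,0.0125,-4],[0,0,0.0125,-4]]]'
python3 -m crank '[[[0,0,0,0],[0,0,0,0],[0,0,0.03,0],[0,0,0.07,0],[0,0,0.1,0]]]' 0.5
python3 -m crank '[[[0.11,0,0.03,-0.7],[0.11,0,0.03,-0.7],[0.11,0,0.03,-0.7],[0.11,0,0.03,-0.7],[0.11,0,0.03,-0.7]]]'
python3 - <<'E'
from h import *
save('wrist','w7');crop('w7',150,0,360,280,2,'c9')
E
```

```text
t: 9.12
tool_pos: [0.45, -0.3464, 0.057]
tool_rot: [0.004, 1.572, -0.003]
contact_force: [3.9, -1.5, -16.2]
opening: 0.0132
t: 9.53
tool_pos: [0.4517, -0.3486, 0.1639]
tool_rot: [0.001, 1.568, -0.007]
contact_force: [1.0, -0.6, 1.3]
opening: 0.0431
t: 9.95
tool_pos: [0.5627, -0.348, 0.192]
tool_rot: [0.009, 1.567, -0.015]
contact_force: [-0.5, 0.6, -0.8]
opening: 0.0426
```

View pics/c9.png

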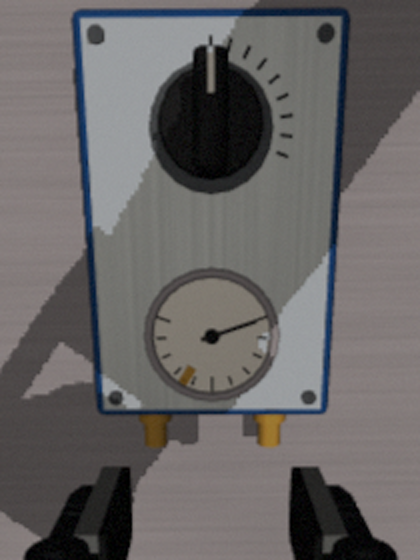

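```bash
python3 - <<'E'
from h import *
crop('w7',215,130,295,205,8,'c10')
E
```

View pics/c10.png

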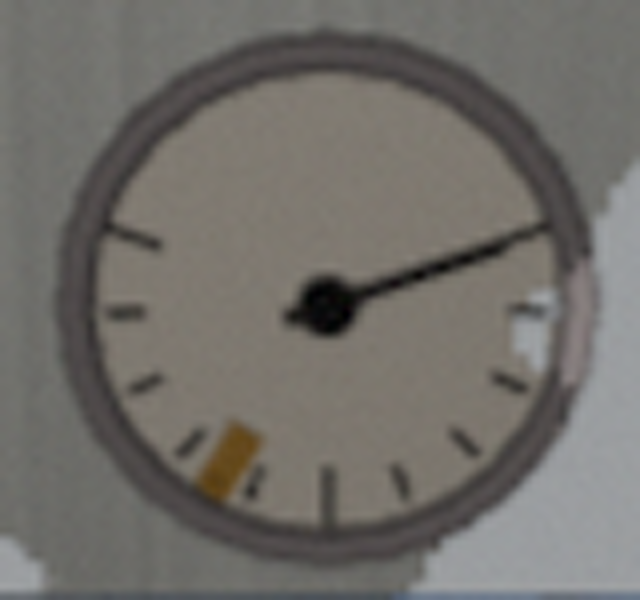

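```bash
python3 -m crank '[[[-0.04,0.2,0.05,-7],[-0.04,0.2,0.05,-7],[-0.04,0.2,0.05,-7],[-0.04,0.2,0.05,-7],[-0.04,0.2,0.05,-7]]]' 0.6
python3 -m crank '[[[0,0.16,0.03,0],[0,0.16,0.03,0],[0,0.16,0.03,0],[0,0.16,0.03,0],[0,0.16,0.03,0]]]'
python3 - <<'E'
from h import *
print(get_obs()['tool_pos']);save('wrist','w8')
E
```

```text
t: 10.42
tool_pos: [0.5189, -0.1478, 0.2388]
tool_rot: [0.111, 1.568, -0.111]
contact_force: [0.6, 0.8, 0.4]
opening: 0.0513
t: 10.83
tool_pos: [0.5202, 0.0158, 0.2706]
tool_rot: [0.106, 1.565, -0.103]
contact_force: [-0.1, -0.4, 1.2]
opening: 0.0513
[0.52021642 0.01582155 0.27064582]
```

View pics/w8.png

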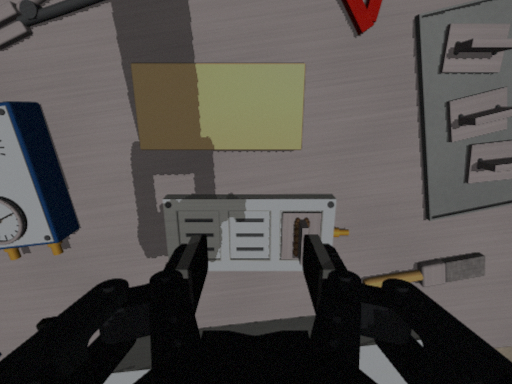

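```bash
cat >> h.py <<'E'
def rect(name,box,zlo,zhi,trim=0):
    P=cloud(name); x0,y0,x1,y1=box
    q=P[y0:y1,x0:x1].reshape(-1,3); q=q[(q[:,2]>zlo)&(q[:,2]<zhi)]
    r=cv2.minAreaRect((q[:,:2]*1000).astype(np.float32)); return r,len(q)
E
python3 - <<'E'
from h import *
print(rect('w8',(120,50,320,160),.028,.036))
print(rect('w8',(155,185,345,275),.0225,.030))
print(rect('top0',(215,180,310,245),.022,.042),rect('top0',(210,130,305,182),.016,.036))
g=lambda u,v,z:px('w8',u,v,z)
for p in [(132,64),(305,64),(302,150),(139,150)]: print('brick',g(*p,.032))
for p in [(165,196),(335,196)]: print('jig',g(*p,.026))
crop('w8',150,185,350,285,4,'c11')
E
```

```text
(((442.3020935058594, -22.388328552246094), (230.13975524902344, 112.94173431396484), 82.36973571777344), 14555)
(((639.74169921875, -8.338973999023438), (264.265380859375, 125.34373474121094), 82.37623596191406), 6237)
(((443.7314453125, -21.732254028320312), (230.05613708496094, 115.08248901367188), 82.00790405273438), 2546) (((664.3761596679688, -3.4276580810546875), (300.09002685546875, 169.7337646484375), 82.37120819091797), 2838)
brick [ 0.372964   -0.12573369  0.032     ]
brick [0.40300788 0.09860317 0.032     ]
brick [0.51468673 0.08504794 0.032     ]
brick [ 0.48378243 -0.1446187   0.032     ]
jig [ 0.55734933 -0.12546348  0.026     ]
jig [0.59175594 0.12949322 0.026     ]
```

View pics/c11.png

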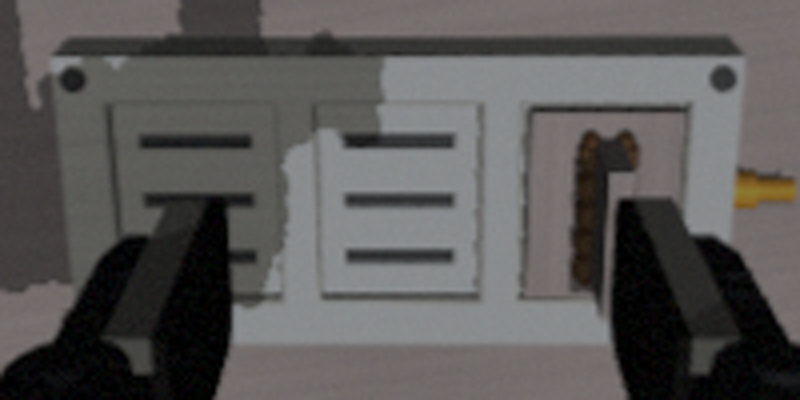

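```bash
python3 -m crank '[[[0.129,0.055,-0.17,0],[0.129,0.055,-0.17,0],[0.129,0.055,-0.17,0],[0.129,0.055,-0.17,0],[0.129,0.055,-0.17,0]]]' 0.6
python3 -m crank '[[[0,0,0,0],[0,0,0,0],[0,0,0,0]]]'
python3 - <<'E'
from h import *
o=get_obs();print(o['tool_pos'],np.degrees(np.arctan2(*R.from_rotvec(o['tool_rot']).as_matrix()[[1,0],1])));save('wrist','w9')
E
```

```text
t: 11.3
tool_pos: [0.6432, 0.0612, 0.1058]
tool_rot: [0.11, 1.568, -0.112]
contact_force: [-0.3, 0.3, -0.5]
opening: 0.0513
t: 11.55
tool_pos: [0.6427, 0.0614, 0.108]
tool_rot: [0.11, 1.568, -0.111]
contact_force: [0.6, 0.2, 0.5]
opening: 0.0509
[0.64269252 0.06143889 0.10799448] 81.92593656416813
```

View pics/w9.png

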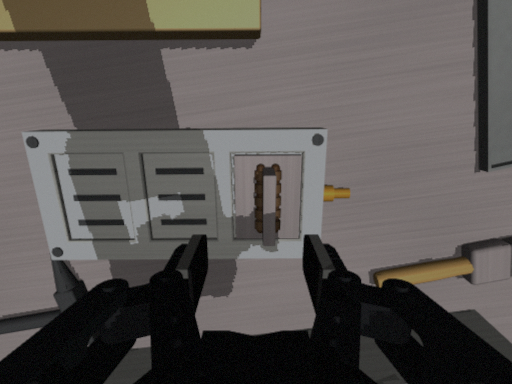

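```bash
python3 - <<'E'
from h import *
print(rect('w9',(15,120,335,268),.0225,.030))
g=lambda u,v,z:px('w9',u,v,z)
for n,p in [('sTL',(33,142)),('sTR',(318,140)),('sBL',(58,252)),('TL',(26,132)),('TR',(325,129)),('BL',(50,261)),('BR',(322,259))]: print(n,g(*p,.026))
# web top
P=cloud('w9'); m=(P[...,2]>.060)&(P[...,2]<.068); m[:150]=0; m[250:]=0; m[:,:255]=0; m[:,285:]=0
q=P[m]; r=cv2.minAreaRect((q[:,:2]*1000).astype(np.float32)); print('web',r,len(q))
for p in [(233,154),(300,154),(301,239),(236,240),(144,154),(210,154),(216,239),(155,240)]: print('pocket',g(*p,.026))
crop('w9',20,120,340,270,2.4,'c12')
E
```

```text
(((639.9280395507812, -8.639205932617188), (265.1966247558594, 124.7458724975586), 82.43009948730469), 22026)
sTL [ 0.57142826 -0.12375403  0.026     ]
sTR [0.60461365 0.12257759 0.026     ]
sBL [ 0.67716561 -0.13788924  0.026     ]
TL [ 0.56237122 -0.12666587  0.026     ]
TR [0.59610663 0.12927537 0.026     ]
BL [ 0.68557757 -0.1490406   0.026     ]
BR [0.72105404 0.11742693 0.026     ]
web ((650.52197265625, 71.99752807617188), (9.633328437805176, 60.716121673583984), 82.39083099365234) 883
pocket [0.60628507 0.04734358 0.026     ]
pocket [0.61458576 0.10589615 0.026     ]
pocket [0.69661769 0.09897359 0.026     ]
pocket [0.68887244 0.03672003 0.026     ]
pocket [ 0.59525546 -0.03045866  0.026     ]
pocket [0.60343508 0.02723995 0.026     ]
pocket [0.68512246 0.01778178 0.026     ]
pocket [ 0.67790343 -0.04075635  0.026     ]
```

View pics/c12.png

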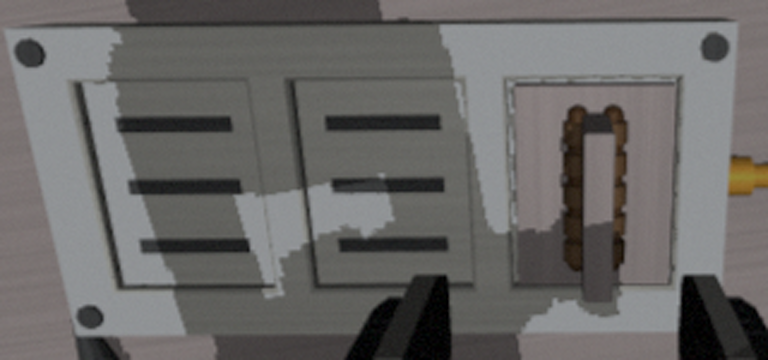

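```bash
python3 -m crank '[[[0.008,0.0105,-0.01,0.4],[0.008,0.0105,-0.04,0.4],[0.008,0.0105,-0.07,0.4],[0.008,0.0105,-0.094,0.4],[0.008,0.0105,-0.094,0.4]]]'
python3 -m crank '[[[0,0,0,0],[0,0,0,0],[0,0,0,0],[0,0,0,0]]]' 0 80
```

```text
t: 12.02
tool_pos: [0.6476, 0.0727, 0.011]
tool_rot: [0.104, 1.573, -0.105]
contact_force: [-2.3, -0.0, -0.3]
opening: 0.0511
t: 12.35
tool_pos: [0.6534, 0.0727, 0.0177]
tool_rot: [0.103, 1.563, -0.105]
contact_force: [-2.6, -2.4, 5.2]
opening: 0.0077
```

```bash
python3 -m crank '[[[0,0,0,0],[0,0,0,0]]]'
python3 - <<'E'
from h import *
save('wrist','w10')
im=np.load('pics/w10.npz')['im'][150:300,150:360].astype(float); im=255*np.clip(im/120,0,1)**.7
cv2.imwrite('pics/c13.png',cv2.resize(im.astype(np.uint8),None,fx=3.6,fy=3.6)[...,::-1])
E
```

```text
t: 12.52
tool_pos: [0.6534, 0.0728, 0.0177]
tool_rot: [0.103, 1.563, -0.105]
contact_force: [-1.9, -2.9, 8.1]
opening: 0.0082
```

View pics/c13.png

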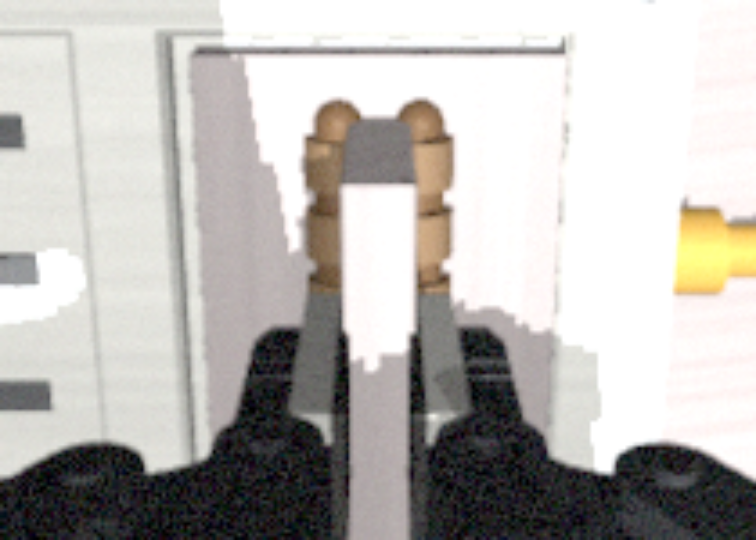

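```bash
python3 -m crank '[[[0,0,0.01,0],[0,0,0.03,0],[0,0,0.05,0],[0,0,0.05,0]]]' 0 100
python3 - <<'E'
from h import *
o=get_obs();print(o['tool_pos'],np.degrees(np.arctan2(*R.from_rotvec(o['tool_rot']).as_matrix()[[1,0],1])))
save('wrist','w11')
E
```

```text
t: 12.9
tool_pos: [0.6539, 0.0739, 0.0687]
tool_rot: [0.104, 1.56, -0.103]
contact_force: [2.4, 0.7, -2.4]
opening: 0.0076
[0.65389602 0.07392475 0.06874184] 82.42370239619326
```

View pics/w11.png

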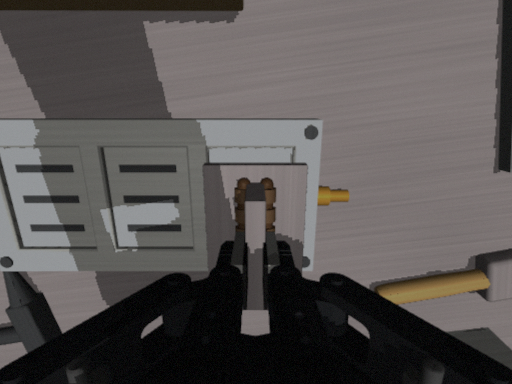

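```bash
cat >> h.py <<'E'
def web(name,box,zlo,zhi):
    P=cloud(name); x0,y0,x1,y1=box
    q=P[y0:y1,x0:x1].reshape(-1,3); q=q[(q[:,2]>zlo)&(q[:,2]<zhi)]
    r=cv2.minAreaRect((q[:,:2]*1000).astype(np.float32)); A=np.c_[q[:,:2]-q[:,:2].mean(0),np.ones(len(q))]
    s=np.linalg.lstsq(A,q[:,2],rcond=None)[0]
    return r,len(q),'z',np.median(q[:,2]),'slope',s[:2]
E
python3 - <<'E'
from h import *
P=cloud('w11')
np.set_printoptions(precision=1,suppress=True,linewidth=200)
print(P[185:310:8,255]*1000)
print(web('w11',(249,190,262,300),.09,.13))
print('base',rect('w11',(195,160,310,300),.055,.09), web('w11',(207,170,235,230),.05,.1)[-3:])
E
```

```text
[[621.7  78.6  86.4]
 [621.6  78.5 101.8]
 [621.9  78.5 113.3]
 [625.4  78.  114.5]
 [629.3  77.5 114.4]
 [633.7  76.9 113.5]
 [638.1  76.3 112.9]
 [641.6  75.9 114.4]
 [645.9  75.3 114.3]
 [650.2  74.7 114.2]
 [654.3  74.2 114.7]
 [659.2  73.5 114.1]
 [664.1  72.9 113.5]
 [668.6  72.3 113.7]
 [673.2  71.7 114. ]
 [678.1  71.  114. ]]
(((647.8412475585938, 75.04747772216797), (6.209756374359131, 54.32677459716797), 82.38886260986328), 1424, 'z', np.float64(0.11388961870990201), 'slope', array([ 0.1, -0. ]))
base (((646.76806640625, 74.89266967773438), (60.31834411621094, 71.70076751708984), 82.28704071044922), 7246) (np.float64(0.07889498891991505), 'slope', array([0., 0.]))
```

```bash
python3 -m crank '[[[-0.03,-0.014,0,0],[-0.06,-0.028,0,0],[-0.09,-0.042,0,0],[-0.12,-0.056,0,0],[-0.15,-0.07,0,0]]]'
python3 -m crank '[[[-0.03,-0.014,0,0],[-0.05,-0.024,0,0],[-0.059,-0.027,0,0],[-0.059,-0.027,0,0]]]'
python3 - <<'E'
from h import *
o=get_obs();print(o['tool_pos'],np.degrees(np.arctan2(*R.from_rotvec(o['tool_rot']).as_matrix()[[1,0],1])))
save('wrist','w12');P=cloud('w12');print(web('w12',(249,190,262,300),.09,.13))
E
```

```text
t: 13.37
tool_pos: [0.498, 0.0036, 0.0614]
tool_rot: [0.104, 1.572, -0.103]
contact_force: [0.0, -0.5, -4.3]
opening: 0.0077
t: 13.7
tool_pos: [0.4385, -0.0234, 0.0613]
tool_rot: [0.106, 1.572, -0.105]
contact_force: [0.5, 0.2, -4.5]
opening: 0.0072
[ 0.43852823 -0.02338814  0.06127639] 82.33007535299039
(((433.05181884765625, -22.30874252319336), (6.197288513183594, 54.2816162109375), 82.33992004394531), 1411, 'z', np.float64(0.10653543643546476), 'slope', array([ 0.0537663 , -0.01273639]))
```

View pics/w12.png

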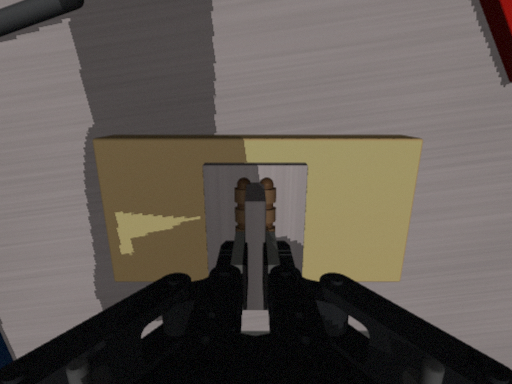

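```bash
python3 -m crank '[[[0.0065,0,-0.012,0],[0.0065,0,-0.022,0],[0.0065,0,-0.029,0],[0.0065,0,-0.0325,0],[0.0065,0,-0.0325,0]]]'
```

```text
t: 14.17
tool_pos: [0.448, -0.0229, 0.0304]
tool_rot: [0.104, 1.571, -0.103]
contact_force: [-0.2, -0.7, -4.3]
opening: 0.0073
```

```bash
python3 -m crank '[[[-0.002,0,-0.0015,0],[-0.002,0,-0.003,0],[-0.002,0,-0.003,0]]]'
```

```text
t: 14.42
tool_pos: [0.4474, -0.0232, 0.0297]
tool_rot: [0.104, 1.567, -0.103]
contact_force: [-3.9, 1.0, 6.3]
opening: 0.0079
```

```bash
python3 -m crank '[[[0,0,0,0],[0,0,0,0],[0,0,0.003,0],[0,0,0.04,0],[0,0,0.08,0]]]' 0.5
python3 -m crank '[[[0,0.02,0.04,0],[0,0.04,0.08,0],[0,0.08,0.12,0],[0,0.12,0.14,0]]]'
python3 - <<'E'
from h import *
save('wrist','w13');save('top','t1')
E
```

```text
t: 14.83
tool_pos: [0.4436, -0.0228, 0.1059]
tool_rot: [0.105, 1.576, -0.103]
contact_force: [2.0, 0.5, -0.1]
opening: 0.0426
t: 15.17
tool_pos: [0.4475, 0.0776, 0.2399]
tool_rot: [0.106, 1.562, -0.106]
contact_force: [0.7, 0.2, 0.6]
opening: 0.0428
```

View pics/w13.png

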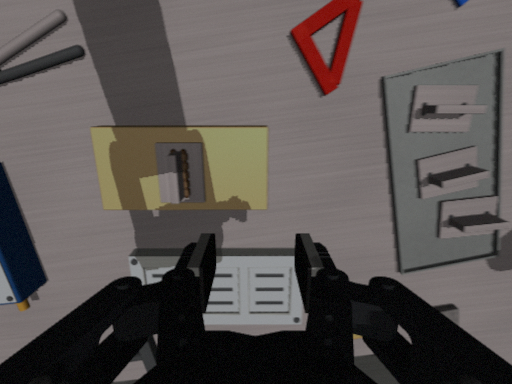

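View pics/t1.png

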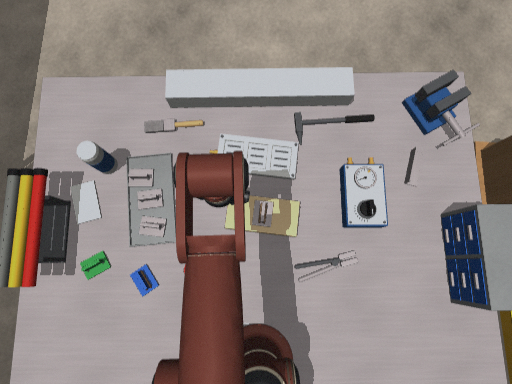

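```bash
python3 -m crank '[[[0.05,0.04,0.01,-7],[0.05,0.08,0.02,-14],[0.05,0.12,0.03,-21],[0.05,0.16,0.04,-28],[0.05,0.2,0.04,-35]]]'
python3 -m crank '[[[0,0.02,0,-7],[0,0.04,0,-14],[0,0.05,0,-21],[0,0.05,0,-28],[0,0.05,0,-35]]]'
python3 -m crank '[[[0,0,0,-7],[0,0,0,-12],[0,0,0,-12],[0,0,0,-12]]]'
python3 - <<'E'
from h import *
o=get_obs();print(o['tool_pos'],np.degrees(np.arctan2(*R.from_rotvec(o['tool_rot']).as_matrix()[[1,0],1])),o['q'])
save('wrist','w14')
E
```

```text
t: 15.68
tool_pos: [0.4968, 0.2519, 0.2735]
tool_rot: [0.563, 1.496, -0.563]
contact_force: [1.1, -0.1, 0.8]
opening: 0.0426
t: 16.1
tool_pos: [0.496, 0.301, 0.2716]
tool_rot: [1.028, 1.314, -1.031]
contact_force: [-1.1, 0.3, -0.1]
opening: 0.0427
t: 16.43
tool_pos: [0.4962, 0.3004, 0.2721]
tool_rot: [1.179, 1.228, -1.182]
contact_force: [-0.7, 0.7, -0.3]
opening: 0.0425
[0.49618232 0.30036247 0.27211538] 2.2433316577228704 [ 4.16218916e-01 -8.48352908e-02  1.63410776e+00 -2.92912396e-04
  1.59371405e+00  3.77058418e-01]
```

View pics/w14.png

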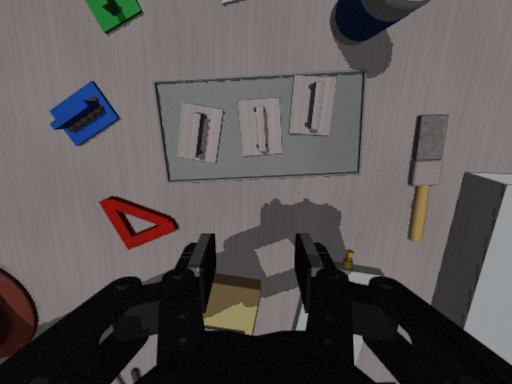

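```bash
python3 - <<'E'
from h import *
for b in [(175,90,230,170),(235,85,287,165),(287,65,342,145)]:
    print(web('w14',b,.040,.055),'base',rect('w14',b,.0075,.016))
E
```

```text
(((411.2392578125, 334.46429443359375), (59.72600173950195, 10.059086799621582), 82.10659790039062), 354, 'z', np.float64(0.045872386550320554), 'slope', array([-0.13118611,  0.01949719])) base (((410.92523193359375, 334.3062744140625), (80.09210968017578, 60.094459533691406), 82.1966323852539), 1753)
(((501.3035888671875, 346.4244079589844), (9.93317699432373, 59.58268737792969), 6.524471759796143), 331, 'z', np.float64(0.045946404028147925), 'slope', array([ 0.0031353 , -0.00206207])) base (((501.24005126953125, 346.5260925292969), (60.012115478515625, 79.96720123291016), 6.544213771820068), 1944)
(((574.0516357421875, 379.77960205078125), (59.446067810058594, 10.256747245788574), 89.04652404785156), 389, 'z', np.float64(0.04589734755812769), 'slope', array([ 0.11764072, -0.00426997])) base (((576.943115234375, 382.0243835449219), (75.48612976074219, 87.33181762695312), 4.972484588623047), 2037)
```

```bash
python3 -m crank '[[[-0.03,0.012,-0.02,-5],[-0.06,0.024,-0.05,-10],[-0.085,0.034,-0.085,-10],[-0.085,0.034,-0.125,-10],[-0.085,0.034,-0.165,-10]]]'
python3 -m crank '[[[0,0,-0.04,0],[0,0,-0.04,0],[0,0,-0.04,0],[0,0,-0.04,0]]]'
python3 - <<'E'
from h import *
o=get_obs();print(o['tool_pos'],np.degrees(np.arctan2(*R.from_rotvec(o['tool_rot']).as_matrix()[[1,0],1])))
save('wrist','w15')
E
```

```text
t: 16.9
tool_pos: [0.4104, 0.3359, 0.1082]
tool_rot: [1.309, 1.143, -1.304]
contact_force: [0.7, -0.4, -0.6]
opening: 0.0428
t: 17.23
tool_pos: [0.4127, 0.3358, 0.071]
tool_rot: [1.312, 1.141, -1.306]
contact_force: [-0.1, 0.3, 0.3]
opening: 0.0426
[0.41269235 0.33578951 0.07103843] -7.830218949892655
```

View pics/w15.png

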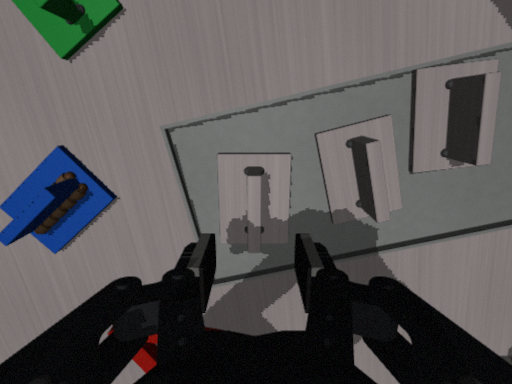

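```bash
python3 -m crank '[[[-0.001,-0.001,-0.035,0],[-0.001,-0.001,-0.06,0],[-0.001,-0.001,-0.072,0],[-0.001,-0.001,-0.072,0]]]'
python3 -m crank '[[[0,0,0,0],[0,0,0,0],[0,0,0,0],[0,0,0,0]]]' 0 100
```

```text
t: 17.62
tool_pos: [0.4098, 0.3337, -0.0039]
tool_rot: [1.308, 1.142, -1.311]
contact_force: [-0.1, -0.0, -0.3]
opening: 0.0428
t: 17.95
tool_pos: [0.4121, 0.3353, -0.0003]
tool_rot: [1.313, 1.141, -1.306]
contact_force: [-1.2, -1.0, 7.2]
opening: 0.0075
```

```bash
python3 -m crank '[[[0,0,0.02,0],[0,0,0.05,0],[0,0,0.08,0],[0,0,0.08,0],[0,0,0.08,0]]]'
python3 - <<'E'
from h import *
o=get_obs();print(o['tool_pos'],np.degrees(np.arctan2(*R.from_rotvec(o['tool_rot']).as_matrix()[[1,0],1])))
save('wrist','w16')
T=R.from_rotvec(o['tool_rot']).as_matrix()
print(web('w16',(249,190,262,300),.10,.14))
P=cloud('w16'); q=P[180:310:6,255]; print(np.round(((q-o['tool_pos'])@T)*1000,1)[:,[0,2]].T)
E
```

```text
t: 18.37
tool_pos: [0.4116, 0.335, 0.0789]
tool_rot: [1.313, 1.14, -1.305]
contact_force: [-0.7, -0.1, -4.3]
opening: 0.0075
[0.41157166 0.33495288 0.07893794] -7.851011209395977
(((411.7750244140625, 339.4720458984375), (49.55814743041992, 6.449948310852051), 81.82550811767578), 1382, 'z', np.float64(0.1251603915515804), 'slope', array([-0.05647339, -0.13895114]))
[[-11.1 -10.7 -18.7 -30.5 -39.2 -44.6 -45.4 -46.8 -47.6 -45.8 -45.9 -47.4
  -45.9 -45.9 -46.6 -47.2 -46.4 -47.5 -46.5 -45.6 -46.1 -46.7]
 [-33.6 -29.9 -28.6 -28.9 -28.6 -27.5 -24.8 -22.3 -19.6 -15.8 -12.7 -10.3
   -6.3  -3.1  -0.2   2.8   6.6   9.3  13.4  17.6  20.8  23.9]]
```

View pics/w16.png

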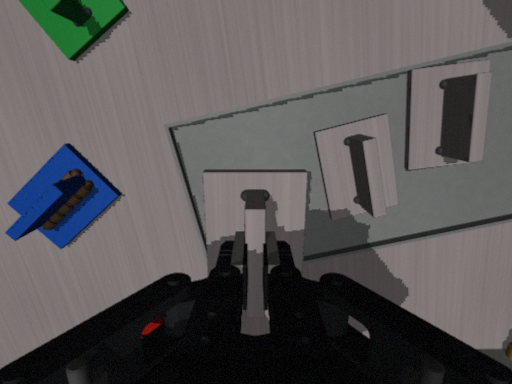

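```bash
python3 -m crank '[[[0.018,-0.036,0.01,7],[0.036,-0.072,0.02,14],[0.054,-0.108,0.02,21],[0.072,-0.144,0.02,28],[0.09,-0.18,0.02,35]]]'
python3 -m crank '[[[0.018,-0.036,0,7],[0.036,-0.072,0,14],[0.054,-0.108,0,21],[0.072,-0.144,0,28],[0.09,-0.18,0,35]]]'
python3 -m crank '[[[0.018,-0.036,0,7],[0.0365,-0.06,0,14],[0.0365,-0.063,0,20.2],[0.0365,-0.063,0,20.2],[0.0365,-0.063,0,20.2]]]'
python3 - <<'E'
from h import *
o=get_obs();print(o['tool_pos'],np.degrees(np.arctan2(*R.from_rotvec(o['tool_rot']).as_matrix()[[1,0],1])))
save('wrist','w17')
E
```

```text
t: 18.83
tool_pos: [0.4917, 0.1668, 0.094]
tool_rot: [0.886, 1.385, -0.891]
contact_force: [1.2, 0.1, -4.7]
opening: 0.0077
t: 19.25
tool_pos: [0.5791, -0.0083, 0.0932]
tool_rot: [0.432, 1.533, -0.433]
contact_force: [0.9, 1.6, -4.9]
opening: 0.0076
t: 19.67
tool_pos: [0.6154, -0.0695, 0.0935]
tool_rot: [0.165, 1.57, -0.163]
contact_force: [-0.3, 0.9, -5.5]
opening: 0.0076
[ 0.61536079 -0.0694945   0.09348277] 78.02515311801938
```

View pics/w17.png

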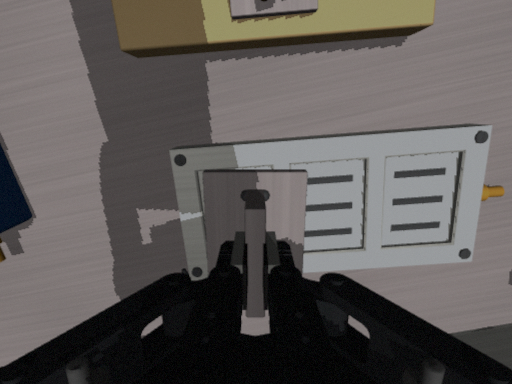

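```bash
python3 -m crank '[[[0.0127,-0.0182,0,4.4],[0.0127,-0.0182,-0.02,4.4],[0.0127,-0.0182,-0.045,4.4],[0.0127,-0.0182,-0.058,4.4],[0.0127,-0.0182,-0.058,4.4]]]'
python3 -m crank '[[[0,0,0,0],[0,0,0,0]]]'
python3 - <<'E'
from h import *
o=get_obs();print(o['tool_pos'],np.degrees(np.arctan2(*R.from_rotvec(o['tool_rot']).as_matrix()[[1,0],1])))
save('wrist','w18'); crop('w18',130,100,430,300,2.6,'c14')
T=R.from_rotvec(o['tool_rot']).as_matrix()
P=cloud('w18'); q=P[180:310:6,255]; print(np.round(((q-o['tool_pos'])@T)*1000,1)[:,[0,2]].T)
print(rect('w18',(205,168,307,230),o['tool_pos'][2]+.006,o['tool_pos'][2]+.017))
print(rect('w18',(130,100,480,300),.0225,.029))
for r in (170,175,180): print(P[r,200:312:6])if 0 else None
E
```

```text
t: 20.13
tool_pos: [0.6255, -0.0857, 0.0331]
tool_rot: [0.103, 1.579, -0.099]
contact_force: [-1.9, 0.3, -5.9]
opening: 0.0074
t: 20.3
tool_pos: [0.6306, -0.0876, 0.0396]
tool_rot: [0.1, 1.567, -0.101]
contact_force: [0.1, -0.4, -3.8]
opening: 0.0078
[ 0.63063026 -0.08755134  0.03964765] 82.6534763972025
[[-12.3 -11.8 -19.5 -30.6 -39.4 -46.3 -46.1 -45.6 -46.2 -47.4 -46.4 -46.3
  -46.2 -45.4 -46.5 -45.9 -46.  -46.2 -46.4 -46.6 -46.6 -47.1]
 [-33.9 -30.2 -28.9 -28.9 -28.6 -28.  -25.  -21.8 -19.  -16.5 -12.9  -9.7
   -6.4  -2.7  -0.1   3.6   6.9  10.2  13.6  17.   20.5  23.7]]
(((610.0626831054688, -84.82135772705078), (59.83100509643555, 36.746150970458984), 82.49581146240234), 5242)
(((637.0621337890625, -29.761550903320312), (221.0575408935547, 124.57492065429688), 82.41421508789062), 21336)
```

View pics/c14.png

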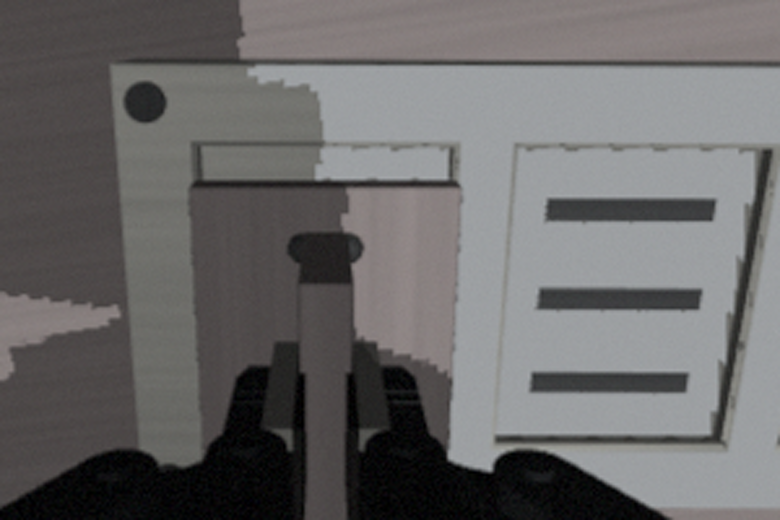

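```bash
python3 -m crank '[[[-0.0022,-0.0002,0,-0.2],[-0.0022,-0.0002,-0.007,-0.2],[-0.0022,-0.0002,-0.014,-0.2],[-0.0022,-0.0002,-0.014,-0.2],[-0.0022,-0.0002,-0.014,-0.2]]]'
python3 - <<'E'
from h import *
o=get_obs();print(o['tool_pos'],np.degrees(np.arctan2(*R.from_rotvec(o['tool_rot']).as_matrix()[[1,0],1])))
save('wrist','w19'); crop('w19',130,100,430,300,2.6,'c15')
z=o['tool_pos'][2]
print(rect('w19',(205,168,307,230),z+.006,z+.017))
E
```

```text
t: 20.77
tool_pos: [0.627, -0.088, 0.0235]
tool_rot: [0.104, 1.57, -0.104]
contact_force: [-0.0, -0.3, -4.0]
opening: 0.0072
[ 0.62697157 -0.08801283  0.02348192] 82.42419732375829
(((606.3944091796875, -85.10149383544922), (60.05495071411133, 36.549560546875), 82.45519256591797), 5244)
```

View pics/c15.png

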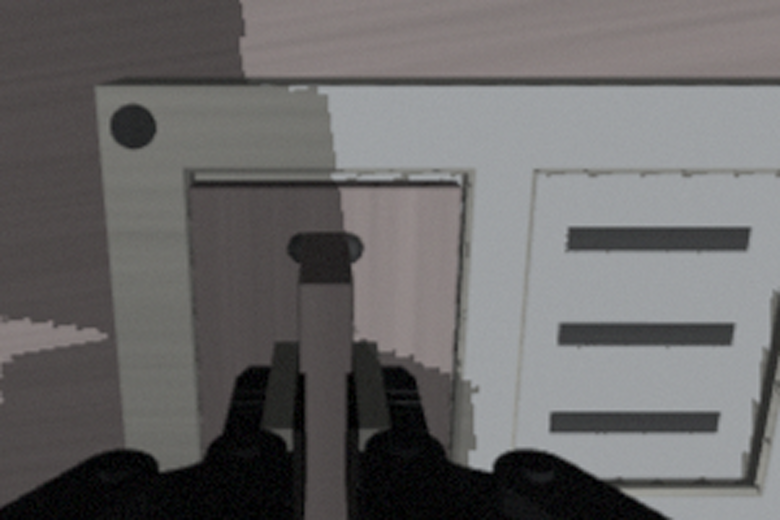

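```bash
python3 -m crank '[[[0.0013,0.0005,0,0],[0.0013,0.0005,-0.003,0],[0.0013,0.0005,-0.006,0],[0.0013,0.0005,-0.008,0],[0.0013,0.0005,-0.008,0]]]'
python3 -m crank '[[[0,0,0,0]]]'
```

```text
t: 21.23
tool_pos: [0.6302, -0.088, 0.0216]
tool_rot: [0.103, 1.568, -0.104]
contact_force: [-12.6, 2.5, 17.1]
opening: 0.0071
t: 21.32
tool_pos: [0.6302, -0.088, 0.0216]
tool_rot: [0.103, 1.568, -0.104]
contact_force: [-13.4, 1.7, 17.2]
opening: 0.0074
```

```bash
python3 -m crank '[[[-0.001,0,0,0],[-0.002,0,0,0],[-0.002,0,0,0],[-0.002,0,0,0]]]'
```

```text
t: 21.65
tool_pos: [0.6301, -0.088, 0.0214]
tool_rot: [0.103, 1.563, -0.104]
contact_force: [-5.9, 2.0, 11.5]
opening: 0.0075
```

```bash
python3 -m crank '[[[-0.002,0,0.003,0],[-0.002,0,0.003,0],[-0.002,0,0.003,0]]]'
python3 - <<'E'
from h import *
o=get_obs();print(o['tool_pos'],o['contact_force'],R.from_rotvec(o['tool_rot']).as_matrix()[:,0])
save('wrist','w20'); crop('w20',130,100,430,300,2.6,'c16')
z=o['tool_pos'][2]
print(rect('w20',(205,168,307,230),z+.006,z+.017))
print(rect('w20',(130,100,480,300),.0225,.029))
P=cloud('w20')
print(web('w20',(212,180,235,225),z+.005,z+.018))
E
```

```text
t: 21.9
tool_pos: [0.6259, -0.0879, 0.0198]
tool_rot: [0.104, 1.566, -0.104]
contact_force: [2.8, -0.8, -3.2]
opening: 0.0073
[ 0.62590158 -0.0878878   0.019809  ] [ 2.83794272 -0.78692845 -3.15170773] [ 2.07002298e-03 -4.30370515e-04 -9.99997765e-01]
(((604.786865234375, -84.99555206298828), (60.028385162353516, 37.05705642700195), 82.38946533203125), 5241)
(((628.6929321289062, -37.39201354980469), (203.7227783203125, 109.96223449707031), 82.40853118896484), 21599)
(((603.5787963867188, -103.48686981201172), (13.321041107177734, 28.06134605407715), 80.43546295166016), 1031, 'z', np.float64(0.03106337026322653), 'slope', array([ 0.00427001, -0.00124163]))
```

View pics/c16.png

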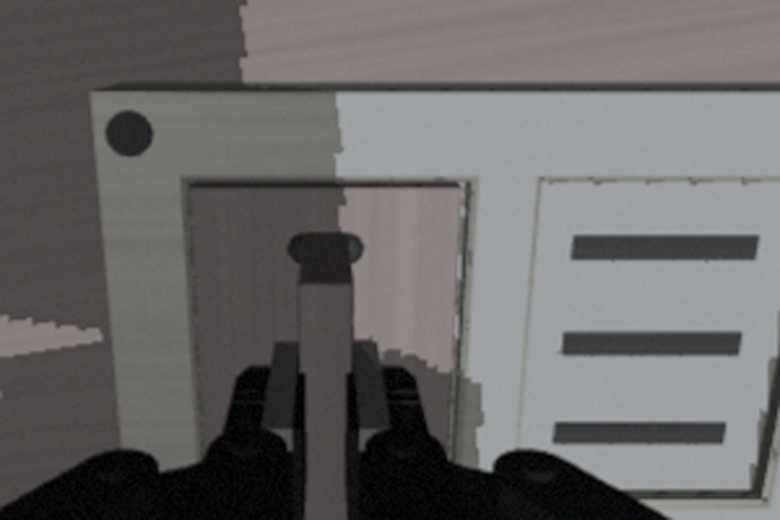

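```bash
python3 -m crank '[[[0.001,0,-0.002,0],[0.001,0.0005,-0.004,0],[0.001,0.0005,-0.006,0],[0.001,0.0005,-0.006,0]]]'
```

```text
t: 22.28
tool_pos: [0.6261, -0.0877, 0.0166]
tool_rot: [0.103, 1.571, -0.104]
contact_force: [-9.1, 0.4, 14.9]
opening: 0.0077
```

```bash
python3 -m crank '[[[0,0,0.002,0],[0,0,0.002,0],[0,0,0.005,0],[0,0,0.04,0],[0,0,0.08,0]]]' 0.5
python3 -m crank '[[[0.01,0.03,0.03,0],[0.01,0.04,0.06,0],[0.01,0.04,0.06,0]]]'
python3 - <<'E'
from h import *
save('wrist','w21'); crop('w21',90,90,430,290,2.2,'c17')
print('web',web('w21',(100,120,230,260),.055,.075)); print(web('w21',(160,140,195,240),.022,.034))
print('jig',rect('w21',(60,120,460,290),.0235,.0275))
E
```

```text
t: 22.7
tool_pos: [0.6227, -0.0863, 0.0897]
tool_rot: [0.105, 1.578, -0.102]
contact_force: [1.1, -1.2, 0.5]
opening: 0.0428
t: 22.95
tool_pos: [0.6408, -0.0458, 0.1625]
tool_rot: [0.101, 1.555, -0.102]
contact_force: [2.1, -0.3, 1.9]
opening: 0.0427
web (((627.042724609375, -87.86783599853516), (10.363935470581055, 59.59477615356445), 82.31727600097656), 687, 'z', np.float64(0.06284759129150297), 'slope', array([-0.01360597, -0.16350913]))
(((638.4471435546875, -126.44601440429688), (31.51970863342285, 94.72676849365234), 81.36576843261719), 2134, 'z', np.float64(0.026273010303977357), 'slope', array([0.00503311, 0.06085802]))
jig (((667.9729614257812, -12.525314331054688), (266.1563415527344, 163.7686004638672), 82.57368469238281), 12397)
```

View pics/c17.png

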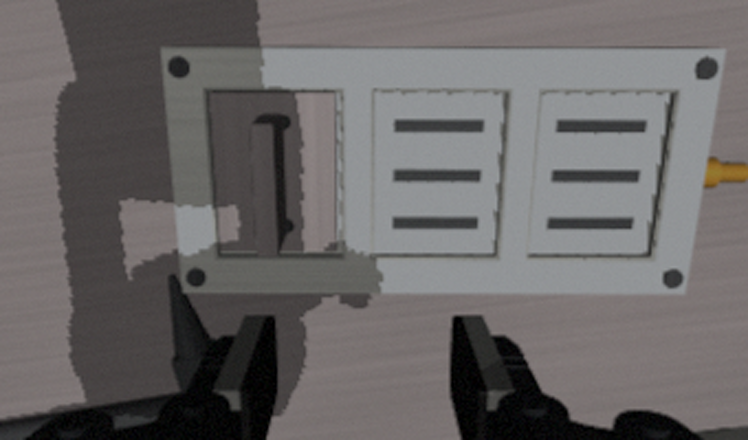

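```bash
python3 -m crank '[[[-0.014,0.039,0.02,-7],[-0.028,0.078,0.02,-14],[-0.042,0.117,0.02,-21],[-0.056,0.156,0.02,-28],[-0.07,0.195,0.02,-35]]]'
python3 -m crank '[[[-0.014,0.039,0,-7],[-0.028,0.078,0,-14],[-0.042,0.117,0,-21],[-0.056,0.156,0,-28],[-0.07,0.195,-0.02,-35]]]'
python3 -m crank '[[[0,0,-0.02,-6],[0,0,-0.04,-6],[0,0,-0.06,-6],[0,0,-0.06,-6],[0,0,-0.06,-6]]]'
python3 - <<'E'
from h import *
o=get_obs();print(o['tool_pos'],np.degrees(np.arctan2(*R.from_rotvec(o['tool_rot']).as_matrix()[[1,0],1])))
save('wrist','w22')
E
```

```text
t: 23.42
tool_pos: [0.5673, 0.1416, 0.172]
tool_rot: [0.578, 1.494, -0.58]
contact_force: [0.4, 0.7, -0.6]
opening: 0.0428
t: 23.83
tool_pos: [0.504, 0.3246, 0.1607]
tool_rot: [1.03, 1.313, -1.024]
contact_force: [0.3, 1.3, 0.1]
opening: 0.0429
t: 24.25
tool_pos: [0.502, 0.3215, 0.0964]
tool_rot: [1.097, 1.277, -1.106]
contact_force: [0.2, 0.7, 0.3]
opening: 0.043
[0.50200386 0.32146573 0.09638305] 8.356541385459916
```

View pics/w22.png

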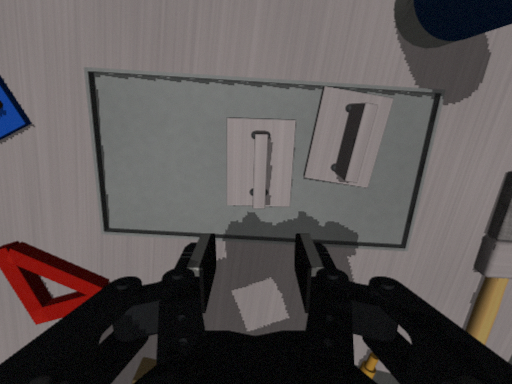

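```bash
python3 - <<'E'
from h import *
for b in [(220,110,300,215),(300,80,395,190)]: print(web('w22',b,.040,.055))
E
```

```text
(((501.435546875, 346.32275390625), (9.996370315551758, 60.04356002807617), 6.544327259063721), 955, 'z', np.float64(0.04595325784809676), 'slope', array([-0.00611436, -0.00560015]))
(((574.034912109375, 379.4699401855469), (59.89651870727539, 10.835700988769531), 88.81897735595703), 1212, 'z', np.float64(0.045858709112097884), 'slope', array([ 0.1843776 , -0.00341269]))
```

```bash
python3 -m crank '[[[-0.0006,0.025,-0.01,-1.8],[-0.0006,0.025,-0.04,-1.8],[-0.0006,0.025,-0.075,-1.8],[-0.0006,0.025,-0.098,-1.8],[-0.0006,0.025,-0.098,-1.8]]]'
python3 -m crank '[[[0,0,0,0],[0,0,0,0],[0,0,0,0],[0,0,0,0]]]' 0 100
python3 -m crank '[[[0,0,0.02,0],[0,0,0.05,0],[0,0,0.09,0],[0,0,0.11,0],[0,0,0.11,0]]]'
python3 - <<'E'
from h import *
o=get_obs();print(o['tool_pos'],np.degrees(np.arctan2(*R.from_rotvec(o['tool_rot']).as_matrix()[[1,0],1])))
save('wrist','w23')
T=R.from_rotvec(o['tool_rot']).as_matrix()
P=cloud('w23'); q=P[180:310:6,255]; print(np.round(((q-o['tool_pos'])@T)*1000,1)[:,[0,2]].T)
E
```

```text
t: 24.72
tool_pos: [0.5, 0.3456, -0.0034]
tool_rot: [1.119, 1.264, -1.132]
contact_force: [-1.5, -0.5, -1.2]
opening: 0.0426
t: 25.05
tool_pos: [0.5052, 0.3486, 0.0047]
tool_rot: [1.128, 1.259, -1.12]
contact_force: [-1.2, -0.8, 6.6]
opening: 0.0072
t: 25.47
tool_pos: [0.5072, 0.3497, 0.1187]
tool_rot: [1.134, 1.256, -1.113]
contact_force: [1.5, 0.2, -2.7]
opening: 0.0071
[0.50715502 0.34966628 0.11873531] 6.569561290024575
[[ -6.2  -6.5 -17.6 -28.6 -37.7 -41.2 -41.3 -41.5 -41.2 -41.6 -41.1 -40.9
  -40.7 -41.9 -42.  -40.8 -41.6 -41.1 -42.  -41.8 -41.3 -41.8]
 [-32.4 -28.8 -28.4 -28.3 -28.1 -26.3 -23.2 -20.2 -16.9 -13.9 -10.4  -7.
   -3.6  -0.8   2.5   6.7   9.7  13.5  16.5  20.3  24.4  27.8]]
```

```bash
python3 -m crank '[[[0.012,-0.033,0,7],[0.024,-0.066,0,14],[0.036,-0.099,0,21],[0.048,-0.132,0,28],[0.06,-0.165,0,35]]]'
python3 -m crank '[[[0.012,-0.033,0,7],[0.024,-0.066,0,14],[0.036,-0.099,0,21],[0.048,-0.132,-0.01,28],[0.06,-0.165,-0.02,35]]]'
python3 -m crank '[[[0.01,-0.028,-0.02,5.8],[0.01,-0.028,-0.04,5.8],[0.01,-0.028,-0.055,5.8],[0.01,-0.028,-0.055,5.8],[0.01,-0.028,-0.055,5.8]]]'
python3 - <<'E'
from h import *
o=get_obs();print(o['tool_pos'],np.degrees(np.arctan2(*R.from_rotvec(o['tool_rot']).as_matrix()[[1,0],1])))
E
```

```text
t: 25.93
tool_pos: [0.5611, 0.1806, 0.1073]
tool_rot: [0.653, 1.474, -0.658]
contact_force: [0.5, 0.4, -4.6]
opening: 0.0067
t: 26.35
tool_pos: [0.6219, 0.0159, 0.0881]
tool_rot: [0.179, 1.566, -0.18]
contact_force: [-0.1, 1.0, -4.7]
opening: 0.0067
t: 26.77
tool_pos: [0.6306, -0.0094, 0.0331]
tool_rot: [0.105, 1.574, -0.104]
contact_force: [0.5, 0.9, -3.0]
opening: 0.0071
[ 0.63060273 -0.00942036  0.03311553] 82.3942609169004
```

```bash
python3 -m crank '[[[0.006,0.001,0,0],[0.006,0.001,0,0],[0.006,0.001,0,0]]]'
cat >> h.py <<'E'
def chk(name,pk):
    o=get_obs(); T=R.from_rotvec(o['tool_rot']).as_matrix(); print(o['tool_pos'],'jaw',np.degrees(np.arctan2(T[1,1],T[0,1])),'f',o['contact_force'],'xdir',T[:,0])
    save('wrist',name); crop(name,110,100,430,300,2.4,name+'c')
    P=cloud(name); q=P[180:310:6,255]; h=np.median(((q-o['tool_pos'])@T)[6:,0]); bot=o['tool_pos'][2]-h-.043
    r,n=rect(name,(203,160,310,228),bot+.005,bot+.011); print('bottom',bot,'base',r,n)
    c=np.array(r[0])/1000; ex=np.array([.9912,-.1323]); ey=np.array([.1323,.9912])
    w=min(r[1]); ctr=c-ex*w/2000+ex*.04
    print('centre',ctr,'err ex,ey (mm)',(ctr-pk)@ex*1000,(ctr-pk)@ey*1000)
E
python3 - <<'E'
from h import *
chk('w24',np.array([.639,-.0085]))
E
```

```text
t: 27.02
tool_pos: [0.6404, -0.0087, 0.0377]
tool_rot: [0.103, 1.566, -0.104]
contact_force: [-0.4, -0.0, -4.1]
opening: 0.0069
[ 0.64039541 -0.00872254  0.0377267 ] jaw 82.44016321052038 f [-0.44929888 -0.02094272 -4.06259592] xdir [ 2.71542327e-03 -3.19862547e-04 -9.99996262e-01]
bottom 0.03599280122910262 base ((620.2644653320312, -6.074653625488281), (60.05136489868164, 36.732017517089844), 82.05632781982422) 4963
centre [ 0.64170808 -0.00893683] err ex,ey (mm) 2.7420390662053693 -0.07470791015624281
```

View pics/w24c.png

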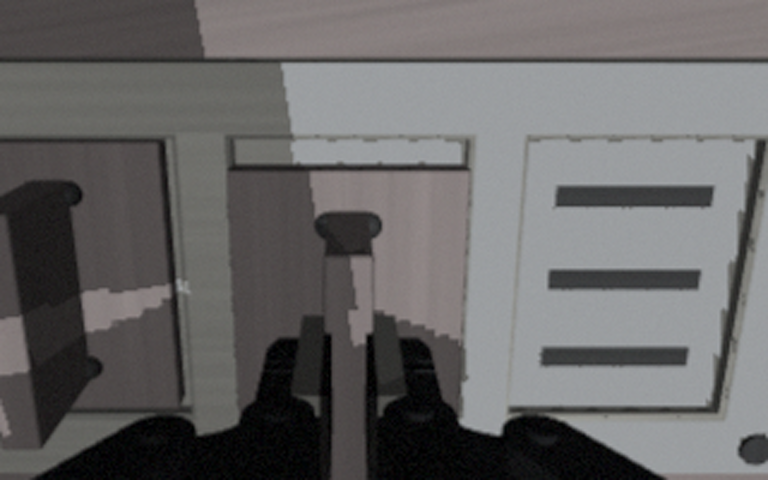

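```bash
python3 -m crank '[[[-0.003,0.0004,-0.002,0],[-0.003,0.0004,-0.005,0],[-0.003,0.0004,-0.008,0],[-0.003,0.0004,-0.008,0],[-0.003,0.0004,-0.008,0]]]'
python3 -m crank '[[[0,0,0,0],[0,0,0,0]]]'
python3 - <<'E'
from h import *
chk('w25',np.array([.639,-.0085]))
E
```

```text
t: 27.48
tool_pos: [0.6359, -0.0091, 0.0277]
tool_rot: [0.105, 1.569, -0.105]
contact_force: [-0.6, -0.4, -5.5]
opening: 0.0069
t: 27.65
tool_pos: [0.636, -0.0091, 0.028]
tool_rot: [0.105, 1.569, -0.105]
contact_force: [-0.0, -0.5, -5.4]
opening: 0.0071
[ 0.63595584 -0.00912504  0.02804341] jaw 82.36381627170658 f [-4.21841330e-03 -5.40643173e-01 -5.41793433e+00] xdir [-3.70121151e-04 -1.61005945e-05 -9.99999931e-01]
bottom 0.026255795712745264 base ((615.95849609375, -6.463603973388672), (60.24324417114258, 36.783267974853516), 82.39966583251953) 4958
centre [ 0.63737671 -0.00932239] err ex,ey (mm) -1.500204246835496 -1.0299152252197257
```

View pics/w25c.png

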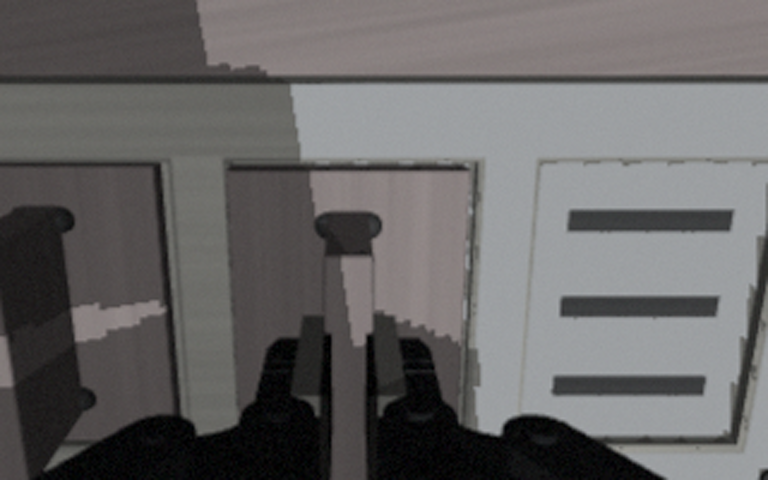

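```bash
python3 -m crank '[[[0.0009,0.0007,-0.001,0],[0.0009,0.0007,-0.003,0],[0.0009,0.0007,-0.005,0],[0.0009,0.0007,-0.0075,0],[0.0009,0.0007,-0.0075,0]]]'
python3 -m crank '[[[0,0,0,0],[0,0,0,0]]]'
```

```text
t: 28.12
tool_pos: [0.6372, -0.0084, 0.0217]
tool_rot: [0.104, 1.569, -0.105]
contact_force: [-2.8, 0.6, 2.3]
opening: 0.0068
t: 28.28
tool_pos: [0.6372, -0.0084, 0.0217]
tool_rot: [0.104, 1.568, -0.105]
contact_force: [-4.8, 0.7, 4.4]
opening: 0.007
```

```bash
python3 -m crank '[[[0,0,0.001,0],[0,0,0.002,0],[0,0,0.005,0],[0,0,0.04,0],[0,0,0.08,0]]]' 0.5
python3 -m crank '[[[0.0,0.02,0.04,0],[0.0,0.03,0.07,0],[0.0,0.03,0.07,0]]]'
python3 - <<'E'
from h import *
save('wrist','w26'); crop('w26',60,100,400,290,2.2,'w26c')
P=cloud('w26')
m=(P[...,2]>.057)&(P[...,2]<.068); m[:120]=0; m[262:]=0;m[:,:50]=0;m[:,400:]=0
n,lab,st,_=cv2.connectedComponentsWithStats(m.astype(np.uint8))
for i in range(1,n):
    if st[i,4]>150: q=P[lab==i]; print(st[i],cv2.minAreaRect((q[:,:2]*1000).astype(np.float32)),np.median(q[:,2]))
E
```

```text
t: 28.7
tool_pos: [0.6341, -0.008, 0.0973]
tool_rot: [0.105, 1.576, -0.104]
contact_force: [0.8, -0.5, -0.7]
opening: 0.0429
t: 28.95
tool_pos: [0.6422, 0.0231, 0.1812]
tool_rot: [0.104, 1.552, -0.102]
contact_force: [0.9, -0.5, 1.6]
opening: 0.0427
[139 150  17  57 649] ((627.1497192382812, -87.78349304199219), (10.66567611694336, 59.74714660644531), 82.32583618164062) 0.0627455649634141
[218 151  12  57 574] ((638.7710571289062, -8.761616706848145), (10.15989875793457, 59.89118576049805), 82.3586196899414) 0.06282335579679788
```

View pics/w26c.png

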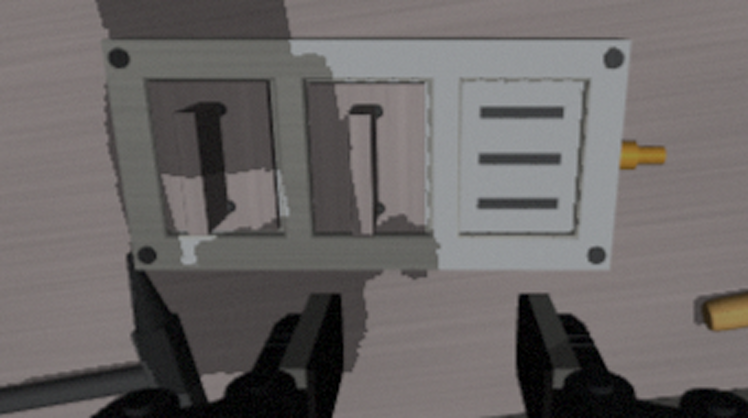

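```bash
python3 -m crank '[[[-0.012,0.039,0.02,-7],[-0.024,0.078,0.02,-14],[-0.036,0.117,0.02,-21],[-0.048,0.156,0.02,-28],[-0.06,0.195,0.02,-35]]]'
python3 -m crank '[[[-0.002,0.03,0,-7],[-0.005,0.06,0,-14],[-0.008,0.09,0,-21],[-0.008,0.12,0,-28],[-0.008,0.14,0,-35]]]'
python3 -m crank '[[[0,0,0,-7],[0,0,-0.02,-13.5],[0,0,-0.04,-13.5],[0,0,-0.04,-13.5]]]'
python3 - <<'E'
from h import *
o=get_obs();print(o['tool_pos'],np.degrees(np.arctan2(*R.from_rotvec(o['tool_rot']).as_matrix()[[1,0],1])))
save('wrist','w27')
P=cloud('scene0').reshape(-1,3); q=P[(P[:,2]>.15)&(P[:,2]<.18)&(abs(P[:,0]-.65)<.15)&(abs(P[:,1]-.47)<.15)]; print('can',q.min(0),q.max(0),len(q))
E
```

```text
t: 29.42
tool_pos: [0.5778, 0.2119, 0.1893]
tool_rot: [0.578, 1.493, -0.579]
contact_force: [1.0, -0.1, -0.5]
opening: 0.043
t: 29.83
tool_pos: [0.5699, 0.3528, 0.1888]
tool_rot: [1.043, 1.307, -1.045]
contact_force: [-0.4, -0.2, 1.3]
opening: 0.0428
t: 30.17
tool_pos: [0.5678, 0.3492, 0.1439]
tool_rot: [1.208, 1.208, -1.224]
contact_force: [-0.7, 0.3, -0.8]
opening: 0.0425
[0.56784767 0.34921917 0.14385014] -0.49320010498052874
can [0.50056552 0.45990891 0.15059784] [0.65240971 0.61997082 0.17718454] 521
```

View pics/w27.png

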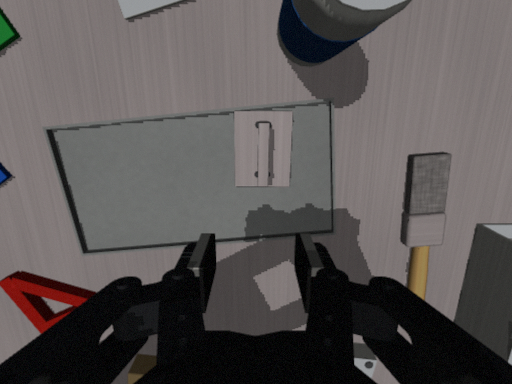

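```bash
python3 - <<'E'
from h import *
print(web('w27',(230,105,297,195),.040,.055))
print('can foot',px('w27',312,62,0), px('w27',280,30,0))
for n in ('t1','w27','scene0'):
    P=cloud(n).reshape(-1,3); q=P[(P[:,2]>.03)&(P[:,2]<.16)&(abs(P[:,0]-.64)<.12)&(P[:,1]>.43)&(P[:,1]<.56)]
    print(n,len(q),np.percentile(q,[2,50,98],axis=0) if len(q) else '')
o=get_obs();print(o['q'])
E
```

```text
(((574.3369140625, 379.8305358886719), (59.525447845458984, 9.880298614501953), 88.59293365478516), 679, 'z', np.float64(0.04595819966914888), 'slope', array([-0.00421559, -0.00263889]))
can foot [0.62461605 0.46527476 0.        ] [0.59208451 0.49419485 0.        ]
t1 425 [[0.58918039 0.45977124 0.0348503 ]
 [0.60363433 0.46748482 0.10475345]
 [0.64214444 0.50355553 0.15795687]]
w27 4250 [[0.5880398  0.46048739 0.04016014]
 [0.6052798  0.46484065 0.12183013]
 [0.63448475 0.48792466 0.15956948]]
scene0 279 [[0.61253416 0.4670101  0.03384213]
 [0.64625483 0.50700005 0.1115781 ]
 [0.65289637 0.52285404 0.15914016]]
[ 4.39732205e-01  1.94342007e-01  1.55448961e+00 -1.08358781e-04
  1.40037488e+00  4.48281225e-01]
```

```bash
for i in 1 2 3 4 5; do python3 -m crank '[[[0,0,0,7],[0,0,0,14],[0,0,0,21],[0,0,0,28],[0,0,0,35]]]' | head -1; done
python3 -m crank '[[[0,0,0,4],[0,0,0,4],[0,0,0,4]]]'
python3 - <<'E'
from h import *
o=get_obs();print(o['tool_pos'],np.degrees(np.arctan2(*R.from_rotvec(o['tool_rot']).as_matrix()[[1,0],1])),o['q'])
save('wrist','w28')
E
```

```text
t: 30.63
t: 31.05
t: 31.47
t: 31.88
t: 32.3
t: 32.55
tool_pos: [0.5713, 0.3506, 0.1514]
tool_rot: [-1.188, 1.221, 1.188]
contact_force: [-0.8, 0.2, -0.4]
opening: 0.0425
[0.57134343 0.35063223 0.15138355] 178.3743198102361 [ 4.39521633e-01  1.90745919e-01  1.54932950e+00 -1.28784297e-05
  1.40042952e+00 -2.67369561e+00]
```

View pics/w28.png

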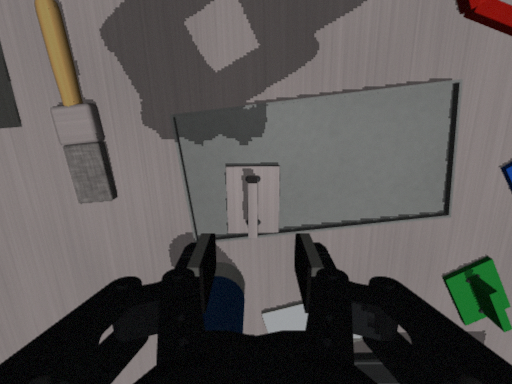

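```bash
python3 -m crank '[[[0.003,0.029,-0.02,0],[0.003,0.029,-0.06,0],[0.003,0.029,-0.09,0],[0.003,0.029,-0.11,0],[0.003,0.029,-0.11,0]]]'
python3 -m crank '[[[0,0,0,0]]]'
python3 - <<'E'
from h import *
o=get_obs();print(o['tool_pos'],np.degrees(np.arctan2(*R.from_rotvec(o['tool_rot']).as_matrix()[[1,0],1])))
save('wrist','w29'); print(web('w29',(235,100,275,300),.040,.055))
E
```

```text
t: 33.02
tool_pos: [0.5698, 0.3777, 0.0339]
tool_rot: [-1.188, 1.233, 1.194]
contact_force: [-0.8, -0.8, -1.0]
opening: 0.0425
t: 33.1
tool_pos: [0.573, 0.3792, 0.0393]
tool_rot: [-1.189, 1.225, 1.19]
contact_force: [0.9, 0.1, 0.6]
opening: 0.0429
[0.57301533 0.37919738 0.03931788] 178.4435154402912
(((575.0194091796875, 378.5596923828125), (59.57343292236328, 9.76302433013916), 88.60643768310547), 1457, 'z', np.float64(0.04599762977880836), 'slope', array([0.00122783, 0.00791363]))
```

```bash
python3 -m crank '[[[0.0005,0,-0.02,0],[0.001,0,-0.035,0],[0.001,0,-0.043,0],[0.001,0,-0.043,0]]]'
python3 -m crank '[[[0,0,0,0],[0,0,0,0],[0,0,0,0],[0,0,0,0]]]' 0 100
python3 -m crank '[[[0,0,0.02,0],[0,0,0.05,0],[0,0,0.09,0],[0,0,0.11,0],[0,0,0.11,0]]]'
python3 - <<'E'
from h import *
o=get_obs();print(o['tool_pos'],np.degrees(np.arctan2(*R.from_rotvec(o['tool_rot']).as_matrix()[[1,0],1])))
save('wrist','w30')
T=R.from_rotvec(o['tool_rot']).as_matrix()
P=cloud('w30'); q=P[180:310:6,255]; print(np.round(((q-o['tool_pos'])@T)*1000,1)[:,[0,2]].T)
E
```

```text
t: 33.48
tool_pos: [0.5737, 0.379, -0.0042]
tool_rot: [-1.189, 1.225, 1.191]
contact_force: [-0.1, -0.0, -0.9]
opening: 0.0424
t: 33.82
tool_pos: [0.5756, 0.3801, -0.0008]
tool_rot: [-1.19, 1.22, 1.189]
contact_force: [-2.1, -0.8, 3.3]
opening: 0.0078
t: 34.23
tool_pos: [0.5783, 0.3816, 0.1144]
tool_rot: [-1.191, 1.21, 1.185]
contact_force: [1.4, 1.2, -4.3]
opening: 0.0074
[0.5783491  0.38160175 0.11444191] 178.49265004174467
[[-12.1 -17.1 -28.4 -38.2 -45.6 -47.1 -46.1 -45.5 -46.3 -46.6 -46.1 -46.9
  -47.7 -47.  -47.2 -46.4 -47.2 -46.5 -46.5 -46.8 -47.2 -46.5]
 [-33.3 -31.1 -30.9 -30.8 -30.2 -27.8 -24.5 -21.2 -18.5 -15.6 -12.2  -9.4
   -6.7  -3.1   0.1   3.8   6.7  10.6  14.1  17.3  20.6  24.7]]
```

View pics/w30.png

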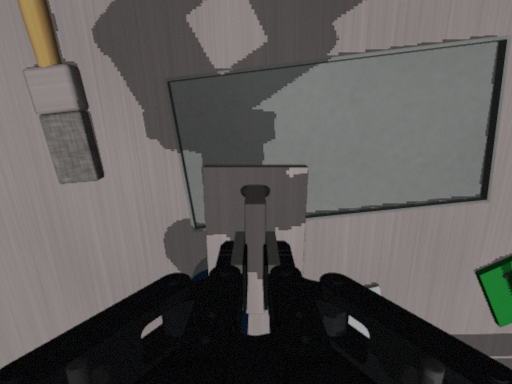

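```bash
python3 -m crank '[[[0.008,-0.035,0,-7],[0.016,-0.07,0,-14],[0.024,-0.105,0,-21],[0.03,-0.14,0,-28],[0.036,-0.175,0,-35]]]'
python3 -m crank '[[[0.008,-0.035,0,-7],[0.016,-0.07,0,-14],[0.024,-0.105,0,-21],[0.03,-0.136,0,-28],[0.03,-0.136,0,-35]]]'
python3 -m crank '[[[0,0,-0.01,-7],[0,0,-0.02,-14],[0,0,-0.04,-21],[0,0,-0.055,-26],[0,0,-0.055,-26]]]'
python3 -m crank '[[[0,0,0,0],[0,0,0,0]]]'
python3 - <<'E'
from h import *
chk('w31',np.array([.6495,.0708]))
E
```

```text
t: 34.7
tool_pos: [0.6082, 0.2027, 0.1028]
tool_rot: [-0.723, 1.454, 0.726]
contact_force: [1.1, -0.1, -5.5]
opening: 0.0073
t: 35.12
tool_pos: [0.6394, 0.0626, 0.1031]
tool_rot: [-0.247, 1.563, 0.242]
contact_force: [-0.4, 0.5, -4.9]
opening: 0.0076
t: 35.53
tool_pos: [0.6345, 0.0686, 0.0438]
tool_rot: [0.104, 1.583, -0.105]
contact_force: [-2.3, -0.2, -6.8]
opening: 0.0071
t: 35.7
tool_pos: [0.6401, 0.0687, 0.0513]
tool_rot: [0.101, 1.57, -0.101]
contact_force: [-0.4, -0.4, -4.4]
opening: 0.007
[0.64005771 0.06874848 0.05131735] jaw 82.60410243261761 f [-0.35498883 -0.3791206  -4.36256255] xdir [-2.04269418e-03  5.72957710e-06 -9.99997914e-01]
bottom 0.0553139764884102 base ((617.2003173828125, 71.8610610961914), (60.172672271728516, 37.6693115234375), 82.65734100341797) 5435
centre [0.63817941 0.06906089] err ex,ey (mm) -10.990887411084596 -3.2215242517089946
```

View pics/w31c.png

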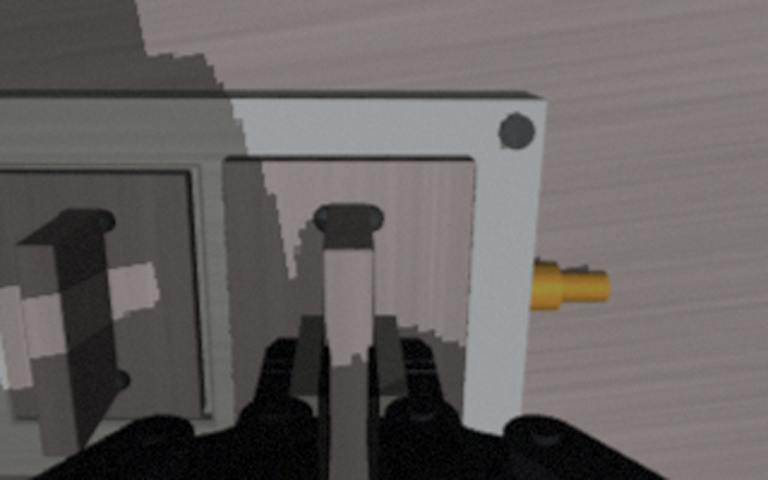

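```bash
python3 -m crank '[[[0.0113,0.0017,-0.004,-0.2],[0.0113,0.0017,-0.012,-0.2],[0.0113,0.0017,-0.02,-0.2],[0.0113,0.0017,-0.022,-0.2],[0.0113,0.0017,-0.022,-0.2]]]'
python3 -m crank '[[[0,0,0,0],[0,0,0,0],[0,0,0,0]]]'
python3 - <<'E'
from h import *
chk('w32',np.array([.6495,.0708]))
E
```

```text
t: 36.17
tool_pos: [0.6505, 0.0705, 0.0289]
tool_rot: [0.105, 1.572, -0.106]
contact_force: [-0.2, 0.3, -4.7]
opening: 0.0075
t: 36.42
tool_pos: [0.6524, 0.0704, 0.0312]
tool_rot: [0.106, 1.567, -0.106]
contact_force: [0.7, 0.9, -5.0]
opening: 0.0077
[0.65244596 0.07041218 0.03115837] jaw 82.29584007451786 f [ 0.68882245  0.91907141 -4.99699443] xdir [ 8.63611176e-04  6.57173165e-06 -9.99999627e-01]
bottom 0.03485444371056211 base ((629.5256958007812, 73.53370666503906), (60.1727409362793, 37.9393196105957), 82.31941986083984) 5428
centre [0.65037097 0.07075139] err ex,ey (mm) 0.8697352259963678 0.06704960083007941
```

View pics/w32c.png

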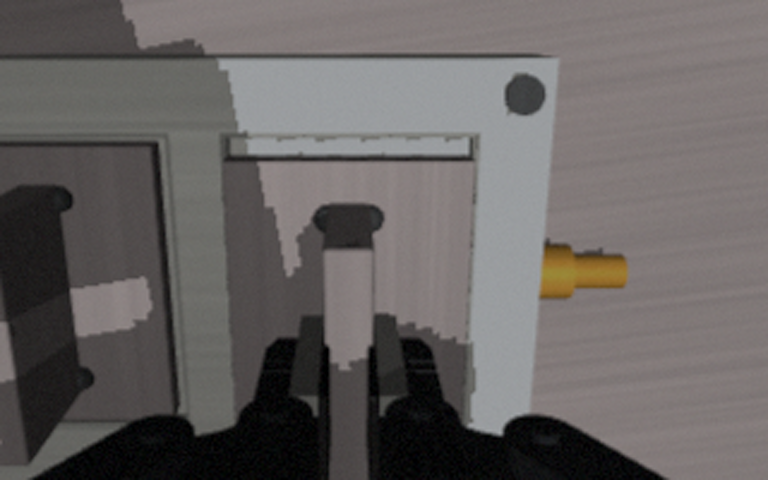

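```bash
python3 -m crank '[[[-0.0005,0.0004,-0.002,0],[-0.0005,0.0004,-0.005,0],[-0.0005,0.0004,-0.008,0],[-0.0005,0.0004,-0.008,0],[-0.0005,0.0004,-0.008,0]]]'
python3 -m crank '[[[0,0,0,0],[0,0,0,0]]]'
python3 - <<'E'
from h import *
chk('w33',np.array([.6495,.0708]))
E
```

```text
t: 36.88
tool_pos: [0.6512, 0.0708, 0.0219]
tool_rot: [0.106, 1.569, -0.106]
contact_force: [0.6, -0.4, -5.0]
opening: 0.0079
t: 37.05
tool_pos: [0.6518, 0.0708, 0.0227]
tool_rot: [0.106, 1.568, -0.106]
contact_force: [0.2, -0.0, -5.8]
opening: 0.0077
[0.65178704 0.07082225 0.02268407] jaw 82.29452152712919 f [ 0.23967024 -0.02387013 -5.76629759] xdir [ 2.16890251e-04 -9.26887172e-06 -9.99999976e-01]
bottom 0.02625998296372674 base ((628.9160766601562, 74.01710510253906), (60.281837463378906, 37.7596549987793), 82.22952270507812) 5438
centre [0.64985039 0.07122291] err ex,ey (mm) 0.291357695367286 0.4655415197753906
```

View pics/w33c.png

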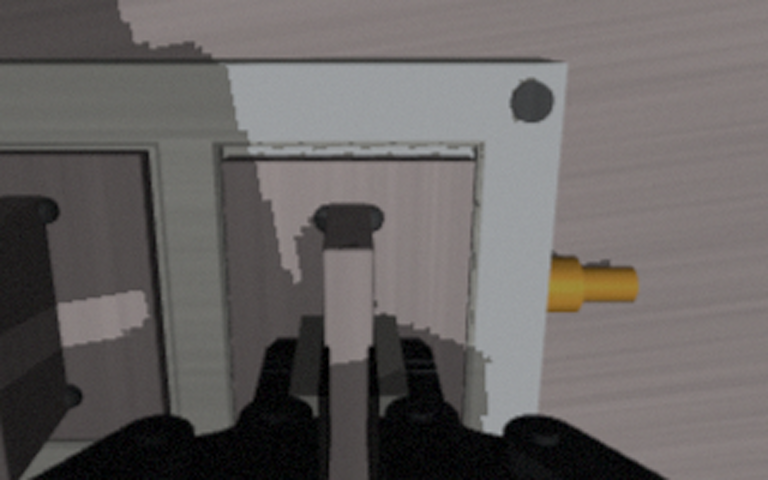

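```bash
python3 -m crank '[[[-0.001,0,-0.001,0],[-0.001,0,-0.003,0],[-0.001,0,-0.005,0],[-0.001,0,-0.0075,0],[-0.001,0,-0.0075,0]]]'
python3 -m crank '[[[0,0,0,0],[0,0,0,0]]]'
```

```text
t: 37.52
tool_pos: [0.6509, 0.0709, 0.0162]
tool_rot: [0.106, 1.568, -0.106]
contact_force: [-3.6, 0.0, 1.7]
opening: 0.0077
t: 37.68
tool_pos: [0.6509, 0.0709, 0.0162]
tool_rot: [0.106, 1.568, -0.106]
contact_force: [-5.0, -0.7, 5.2]
opening: 0.0078
```

Seated (bottom ≈ 0.020). Release and check all three.

```bash
python3 -m crank '[[[0,0,0.001,0],[0,0,0.002,0],[0,0,0.005,0],[0,0,0.04,0],[0,0,0.08,0]]]' 0.5
python3 -m crank '[[[-0.005,-0.03,0.04,0],[-0.01,-0.07,0.08,0],[-0.02,-0.11,0.11,0],[-0.03,-0.12,0.12,0],[-0.03,-0.12,0.12,0]]]'
python3 - <<'E'
from h import *
save('wrist','w34'); print(get_obs()['tool_pos'])
P=cloud('w34')
m=(P[...,2]>.057)&(P[...,2]<.068); m[265:]=0
n,lab,st,_=cv2.connectedComponentsWithStats(m.astype(np.uint8))
for i in range(1,n):
    if st[i,4]>100: q=P[lab==i]; print(st[i],cv2.minAreaRect((q[:,:2]*1000).astype(np.float32)),np.median(q[:,2]))
E
```

```text
t: 38.1
tool_pos: [0.6478, 0.0708, 0.0918]
tool_rot: [0.105, 1.576, -0.106]
contact_force: [0.6, 0.8, 0.6]
opening: 0.0427
t: 38.52
tool_pos: [0.6227, -0.0537, 0.2225]
tool_rot: [0.106, 1.557, -0.111]
contact_force: [0.9, 0.1, 1.5]
opening: 0.0428
[ 0.62250516 -0.05259521  0.22097618]
[   0    0   62  184 5450] ((517.5985717773438, -289.5252685546875), (70.25333404541016, 199.08447265625), 67.16985321044922) 0.06121051090232327
[  0 129  12  41 258] ((559.2742309570312, -330.8584289550781), (13.309542655944824, 47.73457336425781), 65.90968322753906) 0.06733075837217381
[222 153  11  50 434] ((626.9271850585938, -87.93229675292969), (10.225289344787598, 59.166419982910156), 82.4462661743164) 0.06286409568473689
[354 153  16  50 502] ((648.4434204101562, 70.70382690429688), (10.87766170501709, 59.168216705322266), 82.8304443359375) 0.06280779403578948
[289 154  11  50 443] ((638.7838745117188, -8.872941017150879), (10.250368118286133, 59.95570373535156), 82.32459259033203) 0.06295386880000164
```

View pics/w34.png

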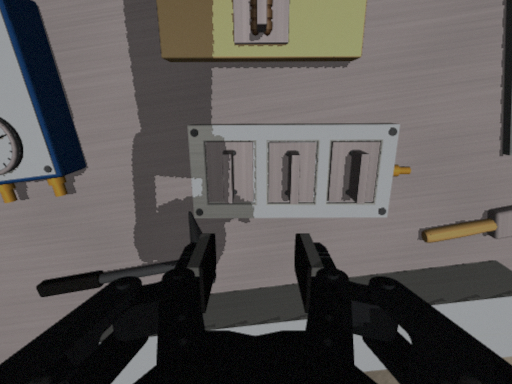

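```bash
python3 -m crank '[[[-0.02,-0.036,0,3],[-0.04,-0.072,0,7],[-0.06,-0.108,0,7],[-0.08,-0.144,0,7],[-0.1,-0.18,0,7]]]' 0.45 60
python3 -m crank '[[[-0.02,-0.036,0,0],[-0.04,-0.072,-0.01,0],[-0.06,-0.105,-0.03,0],[-0.073,-0.114,-0.06,0],[-0.073,-0.114,-0.08,0]]]'
python3 -m crank '[[[0,0,0,0],[0,0,0,0],[0,0,0,0]]]'
python3 - <<'E'
from h import *
o=get_obs();print(o['tool_pos'],np.degrees(np.arctan2(*R.from_rotvec(o['tool_rot']).as_matrix()[[1,0],1])))
E
```

```text
t: 38.98
tool_pos: [0.5198, -0.2293, 0.2135]
tool_rot: [0.009, 1.572, -0.008]
contact_force: [0.9, -0.6, -0.2]
opening: 0.0383
t: 39.4
tool_pos: [0.445, -0.3443, 0.1314]
tool_rot: [0.014, 1.573, -0.011]
contact_force: [-0.5, 0.7, -0.5]
opening: 0.0383
t: 39.65
tool_pos: [0.4488, -0.3428, 0.1359]
tool_rot: [0.008, 1.57, -0.009]
contact_force: [0.2, 0.1, -0.1]
opening: 0.0381
[ 0.44884109 -0.34278874  0.13591647] 89.36979582804159
```

```bash
python3 -m crank '[[[0.0012,-0.0037,-0.02,0],[0.0012,-0.0037,-0.045,0],[0.0012,-0.0037,-0.065,0],[0.0012,-0.0037,-0.078,0],[0.0012,-0.0037,-0.078,0]]]'
python3 -m crank '[[[0,0,0,0],[0,0,0,0]]]'
python3 -m crank '[[[0,0,0,0],[0,0,0,0],[0,0,0,0],[0,0,0,0]]]' 0 60
python3 -m crank '[[[0,0,-0.004,0],[0,0,-0.008,0],[0,0,-0.011,0],[0,0,-0.012,0],[0,0,-0.012,0]]]'
python3 - <<'E'
from h import *
o=get_obs();print(o['tool_pos'],np.degrees(np.arctan2(*R.from_rotvec(o['tool_rot']).as_matrix()[[1,0],1])),o['wrist_torque'])
E
```

```text
t: 40.07
tool_pos: [0.4486, -0.3453, 0.0553]
tool_rot: [0.011, 1.573, -0.007]
contact_force: [-0.2, 0.4, 0.1]
opening: 0.0385
t: 40.23
tool_pos: [0.4503, -0.3477, 0.0592]
tool_rot: [0.007, 1.568, -0.011]
contact_force: [1.0, 0.3, 0.1]
opening: 0.0385
t: 40.57
tool_pos: [0.4498, -0.3467, 0.0589]
tool_rot: [0.01, 1.569, -0.009]
contact_force: [-0.6, 5.3, 6.1]
opening: 0.013
t: 40.98
tool_pos: [0.4499, -0.3468, 0.0517]
tool_rot: [0.01, 1.571, -0.008]
contact_force: [-11.1, 14.4, 30.9]
opening: 0.0127
[ 0.44994754 -0.34677963  0.051739  ] 89.3157420491243 [ 2.35170812  1.84298638 -0.06877205]
```

```bash
python3 -m crank '[[[0,0,0.003,0],[0,0,0.003,-5],[0,0,0.003,-11],[0,0,0.003,-17],[0,0,0.003,-23]]]'
python3 -m crank '[[[0,0,0,-6],[0,0,0,-12],[0,0,0,-18],[0,0,0,-24],[0,0,0,-30]]]'
python3 -m crank '[[[0,0,0,-6],[0,0,0,-12],[0,0,0,-15.5],[0,0,0,-15.5],[0,0,0,-15.5]]]'
python3 - <<'E'
from h import *
o=get_obs();print(o['tool_pos'],np.degrees(np.arctan2(*R.from_rotvec(o['tool_rot']).as_matrix()[[1,0],1])),o['wrist_torque'])
save('wrist','w35')
E
```

```text
t: 41.4
tool_pos: [0.4499, -0.3467, 0.0519]
tool_rot: [0.329, 1.545, -0.327]
contact_force: [-4.6, 8.6, 15.8]
opening: 0.0128
t: 41.82
tool_pos: [0.4499, -0.3466, 0.0519]
tool_rot: [0.736, 1.442, -0.734]
contact_force: [-4.6, 8.9, 16.0]
opening: 0.0131
t: 42.23
tool_pos: [0.4499, -0.3466, 0.0519]
tool_rot: [0.939, 1.359, -0.937]
contact_force: [-3.8, 9.7, 16.7]
opening: 0.0129
[ 0.44991598 -0.34659546  0.05194391] 20.803443691322062 [1.37594699 0.87327659 0.05036574]
```

View pics/w35.png

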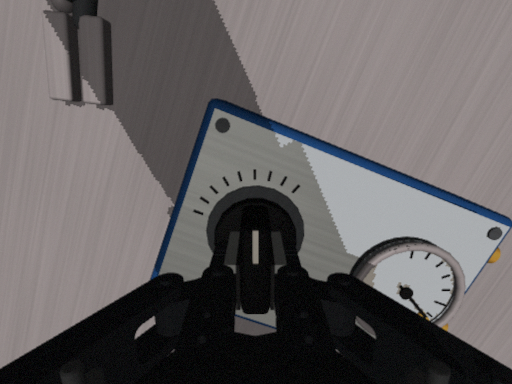

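Needle overlays the tab. Release upward and inspect.

```bash
python3 -m crank '[[[0,0,0.003,0],[0,0,0.006,0],[0,0,0.009,0],[0,0,0.009,0]]]'
python3 -m crank '[[[0,0,0,0],[0,0,0,0],[0,0,0,0],[0,0,0.04,0],[0,0,0.08,0]]]' 0.5
python3 -m crank '[[[0.03,0,0.02,7],[0.06,0,0.04,14],[0.09,0,0.05,21],[0.11,0,0.05,28],[0.11,0,0.05,35]]]'
python3 -m crank '[[[0,0,0,7],[0,0,0,14],[0,0,0,21],[0,0,0,28],[0,0,0,35]]]'
python3 - <<'E'
from h import *
save('wrist','w36');crop('w36',130,20,370,260,2.5,'w36c')
E
```

```text
t: 42.62
tool_pos: [0.4498, -0.3465, 0.0587]
tool_rot: [0.939, 1.358, -0.936]
contact_force: [0.9, 5.4, 5.9]
opening: 0.0128
t: 43.03
tool_pos: [0.4465, -0.3451, 0.1339]
tool_rot: [0.94, 1.368, -0.938]
contact_force: [1.5, -1.4, 0.4]
opening: 0.0427
t: 43.45
tool_pos: [0.5622, -0.3473, 0.188]
tool_rot: [0.461, 1.518, -0.462]
contact_force: [-0.2, 0.2, 0.2]
opening: 0.0425
t: 43.87
tool_pos: [0.5586, -0.3472, 0.1864]
tool_rot: [-0.015, 1.572, 0.015]
contact_force: [-0.3, 0.6, 0.0]
opening: 0.0427
```

View pics/w36c.png

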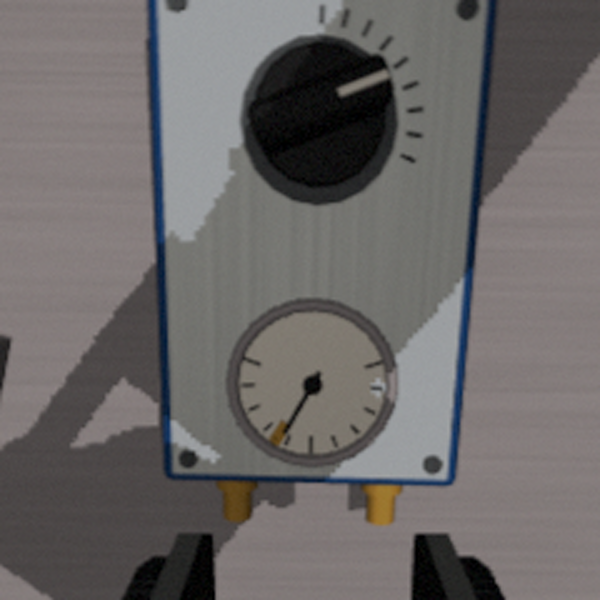

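```bash
python3 - <<'E'
from h import *
crop('w36',215,132,295,212,8,'w36d')
save('top','t2'); 
E
```

```text
(no output)
```

View pics/w36d.png

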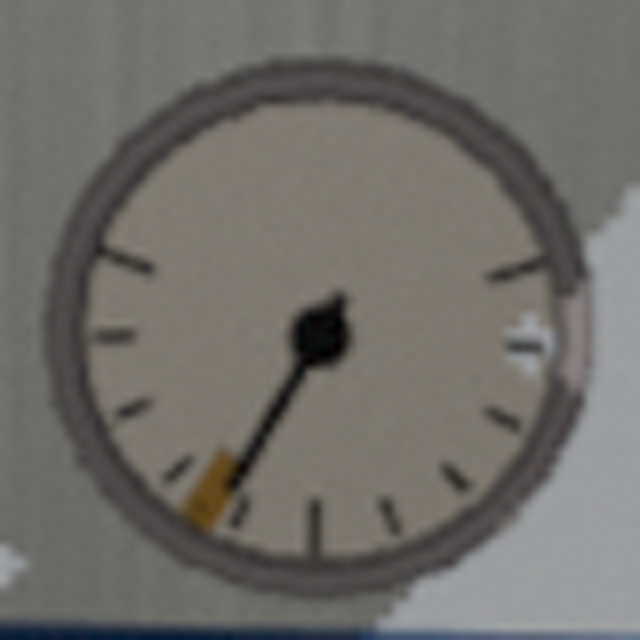

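View pics/t2.png

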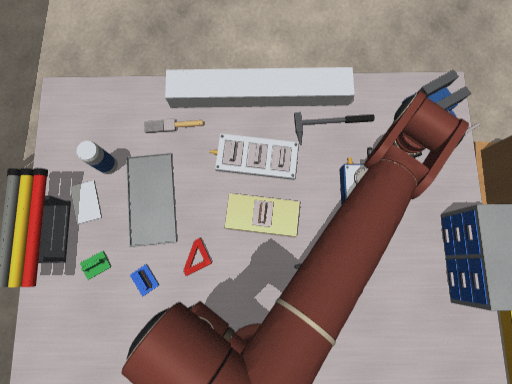

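```bash
python3 - <<'E'
from h import *
P=cloud('w36'); print('bar top z',np.nanmedian(P[55:75,250:270,2]),np.nanpercentile(P[40:100,225:290,2],95))
o=get_obs(); print(o['t'],o['contact_force'],o['dq'])
print(finish_job())
E
```

```text
bar top z 0.11451354504495899 0.11557931296522032
43.9667 [0.67387629 0.70793617 0.22465895] [ 0.00130624 -0.00164372 -0.00101486  0.00118167  0.0029486   0.10441946]
the job is handed in; nothing more can be done
None
```

I handed the job in at about 44 s with the changeover complete. The needle cannot sit exactly on the setting hand, because the knob locks only in 0.10 rad steps.

- **Gas off:** I pressed the knob, turned it anticlockwise until the wrist torque rose at the stop, and let it spring up. The pictures then showed the white line and the needle at zero.
- **Welded piece:** only one was present, in pocket 2. It now stands upright in the middle of the firebrick.
- **Blanks:** all three are seated in pockets 0, 1 and 2. Their web tops measured 62.8–63.0 mm against 63 mm nominal. Their angles were within about half a degree of the jig's.
- **Gas on:** I turned the knob clockwise to step 1.2 rad and it sprang back up, with the bar top at about 115 mm. The needle lies on the near edge of the brass tab: about 2.4 rad against a tab centre of about 2.46. The next step would leave it at 2.6, further off.

Things that did not go as expected:
- **First grip missed:** the fingertips end about 29 mm short of the reported tool centre point. My first attempt closed on top of the knob and nudged it clockwise from about 1.3 to 1.65 rad before the shut-off. I corrected for this offset in everything after that.
- **First blank caught:** it hung on a pocket edge at about 17 N and went in after a small shift.
- **Blank knocked aside:** one was moved within the tray during the run, and I measured it again before picking it up.

In the last top picture the other tools looked untouched, except near the console, where the arm hid part of the view.

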